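# Stack the parts bins on two carriers

## Task

Make up the two stacks of parts bins for the day's jobs. On the green carrier stack the bolts (silver), then the brass nuts, then the copper washers on top; on the yellow carrier stack the black rubber feet with the white wall plugs on top, every bin fully seated in the frame or bin below it. Do not tip or drop the bins, and leave the oil can, the jar and the screwdriver where they are.

Things in the scene. Friction and masses are not known exactly. Their poses are not given: they have to be found in the camera images.
- bin_bolts: Silver steel bolts, about 0.32 kg. Loose blue open-topped bin, 84 (own x) x 52 (own y) x 46 mm high. Origin: centre of underside, z up; front (notch 22 mm wide) at -x. Lowest 6 mm is a foot 68 x 36 mm; shell above is 84 x 52. Mouth 78 x 46 mm takes another bin's foot (5 mm play, long axes parallel, either way round); that bin's origin is then 40 mm above this one's. Grip across the 52 mm.
- bin_nuts: Golden brass nuts, about 0.28 kg. Loose blue open-topped bin, 84 (own x) x 52 (own y) x 46 mm high. Origin: centre of underside, z up; front (notch 22 mm wide) at -x. Lowest 6 mm is a foot 68 x 36 mm; shell above is 84 x 52. Mouth 78 x 46 mm takes another bin's foot (5 mm play, long axes parallel, either way round); that bin's origin is then 40 mm above this one's. Grip across the 52 mm.
- bin_washers: Copper-red washers, about 0.24 kg. Loose blue open-topped bin, 84 (own x) x 52 (own y) x 46 mm high. Origin: centre of underside, z up; front (notch 22 mm wide) at -x. Lowest 6 mm is a foot 68 x 36 mm; shell above is 84 x 52. Mouth 78 x 46 mm takes another bin's foot (5 mm play, long axes parallel, either way round); that bin's origin is then 40 mm above this one's. Grip across the 52 mm.
- bin_feet: Black rubber feet, about 0.16 kg. Loose blue open-topped bin, 84 (own x) x 52 (own y) x 46 mm high. Origin: centre of underside, z up; front (notch 22 mm wide) at -x. Lowest 6 mm is a foot 68 x 36 mm; shell above is 84 x 52. Mouth 78 x 46 mm takes another bin's foot (5 mm play, long axes parallel, either way round); that bin's origin is then 40 mm above this one's. Grip across the 52 mm.
- bin_plugs: White wall plugs, about 0.13 kg. Loose blue open-topped bin, 84 (own x) x 52 (own y) x 46 mm high. Origin: centre of underside, z up; front (notch 22 mm wide) at -x. Lowest 6 mm is a foot 68 x 36 mm; shell above is 84 x 52. Mouth 78 x 46 mm takes another bin's foot (5 mm play, long axes parallel, either way round); that bin's origin is then 40 mm above this one's. Grip across the 52 mm.
- carrier_green: Green carrier fixed to the bench, turned up to 0.5 rad: plate 116 (own x) x 84 (own y) x 6 mm, on it a rail frame 84 x 52 mm outside, 78 x 46 inside, its top 16 mm above the bench. Origin: centre of underside. A bin's foot drops into the frame (5 mm play, long axes parallel, either way round); the bin's origin is then 10 mm above this one's.
- carrier_yellow: Yellow carrier fixed to the bench, turned up to 0.5 rad: plate 116 (own x) x 84 (own y) x 6 mm, on it a rail frame 84 x 52 mm outside, 78 x 46 inside, its top 16 mm above the bench. Origin: centre of underside. A bin's foot drops into the frame (5 mm play, long axes parallel, either way round); the bin's origin is then 10 mm above this one's.
- oil_can: Bystander: upright red can, 60 mm across, 120 mm high, loose; origin at the centre of its underside.
- jar: Bystander: upright closed glass jar with a steel cap, 56 mm across, 65 mm high, loose; origin at the centre of its underside.
- screwdriver: Bystander: orange-handled screwdriver, 180 mm long, lying loose on the bench beyond the bins, about across the robot's view; origin about mid-length, own x along the shaft.

How it is judged:
By the outcome, as a careful person would: the job done as asked, in the order asked, and still so for the second after the job is handed in, with the robot touching nothing.
It also fails if it takes over 138 s, if anything falls off the work surface, if the arm or the gripper's body presses on something with over 40 N, if the wrist force passes 120 N, or if a joint passes its speed limit or range.

## Robot

A 7-joint arm with a two-finger parallel gripper is mounted at the origin on the work surface. World frame = base frame: x ahead of the robot, y to its left, z up, the work surface at z = 0. Lengths are in m, angles in rad, forces in N, time in s.
With the tool pointing down it reaches from about 0.4 to 0.875 m from the base axis. Payload 19.3 kg.
Tool frame: the origin (TCP) lies at the very end of the fingers, on their centre line; the grasp point (between the pads) lies 19 mm behind it; z points along the fingers, y is the direction in which the jaws open and shut (so a half turn about z gives the same grasp; the last joint's range is limited). The gripper opens to 85 mm and grips with 20 to 120 N. Pads are 22 mm wide; open, the fingers measure 114 mm over their backs; the gripper's body (76 mm by 85 mm) begins 54 mm behind the grasp point. The pads swing forward as they close: fully open they stand 13 mm farther back than shut.
Start: joints at [-1.358, 0.521, -0.036, 1.599, 0.021, 1.021, -0.113], TCP at [0.174, 0.6, 0.231] pointing down, gripper open.
Joint ranges: [-2.91, 2.91], [-0.3, 2.13], [-1.5, 1.42], [0.17, 2.43], [-1.26, 4.41], [0.16, 1.93], [-2.52, 2.52]. Speed limits (rad/s): [1.89, 1.89, 2.39, 2.39, 3.01, 3.01, 3.01].

## Interface

Orientations are given as [roll, pitch, yaw] about the fixed x, y, z axes, in that order (R = Rz(yaw) Ry(pitch) Rx(roll)).
In Python, from workcell import bot gives the robot as it stands.
- The arm moves only by the tool apply_moves, never from a script. Its argument "commands" is a list of rows, each an object with "travel": the shift along the tool's x, y, z in m, a list of three; "twist": the turn, a rotation vector about the tool's x, y, z in degrees, a list of three; "claw": the finger opening in m, from 0 to 0.0854. A call has 1 to 10 rows; each row is the pose to reach, as a shift and turn from the pose commanded when the call began, along the tool's axes at that moment; what a row does not reach only later rows make up. A row lasts 1/10 s, in which the tool goes at most 50 mm and 8.59 degrees, less where a joint would pass 70% of its speed; a pose out of reach is approached as far as the arm can. A call with a gripper value outside its range is refused whole. The fingers move at their own pace and stop on an object; "force" is the grip in N (left out, the last holds). Time passes only in rows, so rows that repeat a pose let the fingers close. It gives the time, the measured TCP pose, the force and the opening at its end, in the units of the state.
- bot.observe(): the state, without advancing time (a new reading comes with each control period).
- bot.grab_frame(name): name is "scene" or "side" or "wrist"; returns a dict with "frame" (384x512x3 uint8, blue, green, red), "fx", "fy", "cx", "cy" (pixels), "pose" (4x4, takes a point from camera to world coordinates); the wrist camera has in their place "tool_from_camera" (4x4, takes a point from camera to tool coordinates, whose origin is the TCP and whose axes are the flange's). Camera axes: x right, y up, looking along -z (the intrinsics and any distortion apply to the point x, -y, -z); pixel columns grow to the right and rows downward; lengths in m; the calibration is good to about 2 mm. A picture is of the moment at which its call begins: read the wrist's pose just before it. There is no depth.
- bot.job_done(): hands the job in, once; it reports no verdict.
The state is a dict: "clock": time; "qpos": joint angles; "qd": joint speeds; "joint_efforts": joint torques, N m; "position": TCP position; "tool_rot": TCP orientation; "force": force on the tool from outside, world axes, zero at the start; "moment": the same for the moment, N m; "grip_width": finger opening in m.
Only numpy, scipy, OpenCV 4.12 (cv2) and the standard library are available. Lean on these libraries where they do the work, as an engineer would, in place of code of your own. Each camera call takes 0.05 s, during which the arm holds its last target.

## Working session

There is one attempt and no reset: what is moved stays moved. The work goes in short steps, Python scripts to look and compute and a tool call to move; the robot and the scene stay as the last step left them, time stands still between calls to the robot, and variables do not carry over. Pictures are saved under pics/ and viewed, and the job is handed in when it is done.

Besides the shell and the picture viewer there is one more tool, called after "Call:" as name(argument=value, ...) on one line, values as JSON. apply_moves: Moves the arm, as the interface text tells. Its arguments: {"type":"object","properties":{"commands":{"type":"array"},"force":{"type":"number"}},"required":["commands"]}

```bash
ls; mkdir -p pics; python3 - <<'E'
from workcell import bot
import cv2,numpy as np
print({k:np.round(v,3).tolist() for k,v in bot.observe().items()})
for n in ["scene","side","wrist"]:
    f=bot.grab_frame(n); cv2.imwrite(f"pics/{n}0.png",f["frame"])
    print(n,{k:(np.round(v,4).tolist()) for k,v in f.items() if k!="frame"})
E
```

```text
pics
{'clock': 0.0, 'qpos': [-1.358, 0.522, -0.036, 1.6, 0.021, 1.021, -0.113], 'qd': [-0.002, -0.0, -0.001, -0.002, 0.001, -0.001, -0.0], 'joint_efforts': [0.001, -92.711, 1.98, -36.993, 0.018, 0.008, 0.0], 'position': [0.174, 0.6, 0.231], 'tool_rot': [-3.14, 0.0, 2.859], 'force': [-0.157, 0.399, 0.237], 'moment': [0.004, 0.025, 0.013], 'grip_width': 0.085}
scene {'fx': 353.5272, 'fy': 353.5272, 'cx': 256.899, 'cy': 190.9076, 'pose': [[0.233, -0.7852, 0.5737, 1.2674], [0.9725, 0.1856, -0.1409, -0.1686], [0.0042, 0.5907, 0.8068, 0.9877], [0.0, 0.0, 0.0, 1.0]]}
side {'fx': 385.3877, 'fy': 385.3877, 'cx': 252.3625, 'cy': 189.9882, 'pose': [[-0.981, 0.0974, -0.1678, 0.3729], [-0.193, -0.5748, 0.7952, 1.0157], [-0.019, 0.8124, 0.5827, 0.7791], [0.0, 0.0, 0.0, 1.0]]}
wrist {'fx': 327.3452, 'fy': 327.3452, 'cx': 258.9672, 'cy': 191.2413, 'tool_from_camera': [[-0.0002, 0.9478, 0.3189, 0.0817], [1.0, 0.0, 0.0005, -0.0011], [0.0005, 0.3189, -0.9478, -0.1415], [0.0, 0.0, 0.0, 1.0]]}
```

View pics/scene0.png

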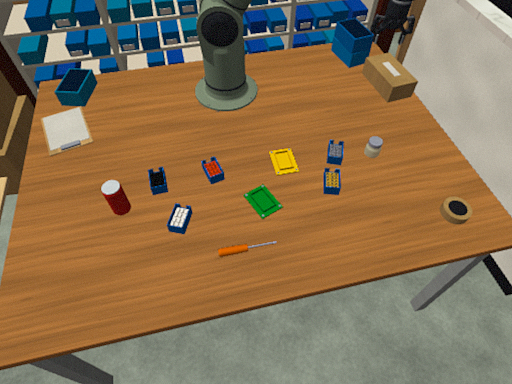

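View pics/side0.png

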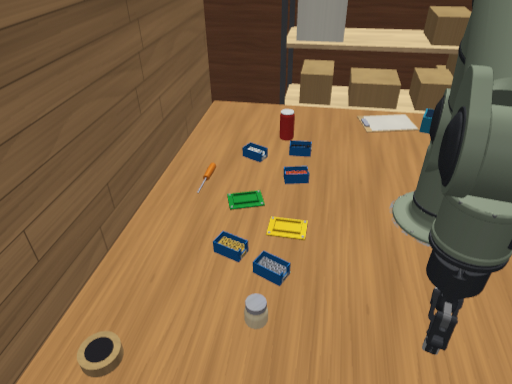

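View pics/wrist0.png

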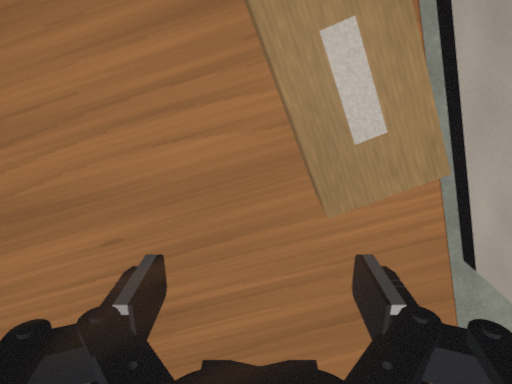

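The scene picture shows bolts at (335,152), nuts (332,181), washers (213,170), feet (158,180), plugs (180,218), the green carrier (264,201), the yellow carrier (285,161), the can (116,197), the jar (374,147) and the screwdriver (247,249). I'll take coarse positions from this picture and refine them with the wrist camera.

```bash
cat > h.py <<'E'
from workcell import bot
import cv2,numpy as np
from scipy.spatial.transform import Rotation as R
def toolT(s=None):
    s=s or bot.observe(); T=np.eye(4); T[:3,:3]=R.from_euler('xyz',s['tool_rot']).as_matrix(); T[:3,3]=s['position']; return T
def cam(n):
    T=toolT(); f=bot.grab_frame(n)
    f['T']=f['pose'] if n!='wrist' else T@np.array(f['tool_from_camera'])
    f['T']=np.array(f['T']); return f
def cast(f,uv,z):
    uv=np.atleast_2d(uv).astype(float)
    d=np.c_[(uv[:,0]-f['cx'])/f['fx'],-(uv[:,1]-f['cy'])/f['fy'],-np.ones(len(uv))]@f['T'][:3,:3].T
    o=f['T'][:3,3]; return o+d*((z-o[2])/d[:,2])[:,None]
def proj(f,P):
    p=(np.atleast_2d(P)-f['T'][:3,3])@f['T'][:3,:3]
    return np.c_[f['cx']+f['fx']*p[:,0]/-p[:,2],f['cy']+f['fy']*p[:,1]/p[:,2]]
HSV=dict(blue=((100,120,30),(125,255,255)),green=((45,100,60),(80,255,255)),yellow=((24,150,120),(34,255,255)))
def mask(f,c):
    return cv2.inRange(cv2.cvtColor(f['frame'],cv2.COLOR_BGR2HSV),*[np.array(a) for a in HSV[c]])
E
python3 - <<'E'
from h import *
for n in ['scene','side']:
    f=cam(n)
    for c,z in (('blue',.03),('green',.008),('yellow',.008)):
        m=mask(f,c)
        cs,_=cv2.findContours(m,cv2.RETR_EXTERNAL,cv2.CHAIN_APPROX_NONE)
        for k in cs:
            if cv2.contourArea(k)<120: continue
            (u,v),wh,a=cv2.minAreaRect(k)
            p=cast(f,(u,v),z)[0]
            if p[0]<.3: continue
            P=cast(f,k[:,0,:],z)[:,:2].astype(np.float32)
            r=cv2.minAreaRect(P)
            print(n,c,round(u),round(v),'ctr',np.round(r[0],3),'size',np.round(r[1],3),'ang',round(r[2]))
E
```

```text
scene blue 179 218 ctr [ 0.633 -0.266] size [0.063 0.101] ang 65
scene blue 157 180 ctr [ 0.463 -0.323] size [0.111 0.052] ang 3
scene green 263 201 ctr [0.614 0.011] size [0.116 0.082] ang 21
scene yellow 283 160 ctr [0.456 0.128] size [0.043 0.066] ang 89
side blue 270 267 ctr [0.475 0.323] size [0.08 0.1 ] ang 67
side blue 229 245 ctr [0.599 0.263] size [0.081 0.103] ang 71
side blue 296 174 ctr [ 0.455 -0.125] size [0.086 0.096] ang 9
side blue 254 152 ctr [ 0.631 -0.259] size [0.099 0.109] ang 67
side blue 300 148 ctr [ 0.458 -0.316] size [0.08  0.112] ang 7
side green 245 199 ctr [0.608 0.019] size [0.114 0.084] ang 20
side yellow 287 227 ctr [0.455 0.134] size [0.085 0.114] ang 89
```

```bash
cat >> h.py <<'E'
def go(x,y,z,yawdeg,T0=None):
    T0=toolT() if T0 is None else T0
    Rt=R.from_euler('xyz',[np.pi,0,np.radians(yawdeg)]).as_matrix()
    tr=T0[:3,:3].T@(np.array([x,y,z])-T0[:3,3]); tw=R.from_matrix(T0[:3,:3].T@Rt).as_rotvec(degrees=True)
    print('travel',np.round(tr,4).tolist(),'twist',np.round(tw,2).tolist(),'rows>=',np.ceil(max(np.linalg.norm(tr)/.05,np.linalg.norm(tw)/8.59)))
E
python3 -c "
from h import *
go(.56,.18,.30,180)"
```

```text
travel [-0.4875, -0.2957, -0.0688] twist [-0.03, -0.0, -16.21] rows>= 12.0
```

Call:
apply_moves(commands=[{"travel":[-0.4875,-0.2957,-0.069],"twist":[0,0,-16.2]},{"travel":[-0.4875,-0.2957,-0.069],"twist":[0,0,-16.2]},{"travel":[-0.4875,-0.2957,-0.069],"twist":[0,0,-16.2]},{"travel":[-0.4875,-0.2957,-0.069],"twist":[0,0,-16.2]},{"travel":[-0.4875,-0.2957,-0.069],"twist":[0,0,-16.2]},{"travel":[-0.4875,-0.2957,-0.069],"twist":[0,0,-16.2]},{"travel":[-0.4875,-0.2957,-0.069],"twist":[0,0,-16.2]},{"travel":[-0.4875,-0.2957,-0.069],"twist":[0,0,-16.2]},{"travel":[-0.4875,-0.2957,-0.069],"twist":[0,0,-16.2]},{"travel":[-0.4875,-0.2957,-0.069],"twist":[0,0,-16.2]}])

```text
invalid input at $.commands[0]: expected keys travel, twist, claw
```

```bash
python3 - <<'E'
from h import *
s=bot.observe();print(s['clock'],s['position'],s['tool_rot'],np.abs(s['qd']).max(),s['qpos'])
go(.56,.18,.30,180)
f=cam('wrist'); cv2.imwrite('pics/w1.png',f['frame'])
E
```

```text
0.25 [0.17440362 0.60002569 0.23103974] [-3.14107407e+00  4.50549658e-05  2.85870792e+00] 0.0013720910576485174 [-1.35818128  0.52169454 -0.03631186  1.59968773  0.02120994  1.02111602
 -0.11284565]
travel [-0.4875, -0.2957, -0.0688] twist [-0.03, -0.0, -16.21] rows>= 12.0
```

View pics/w1.png

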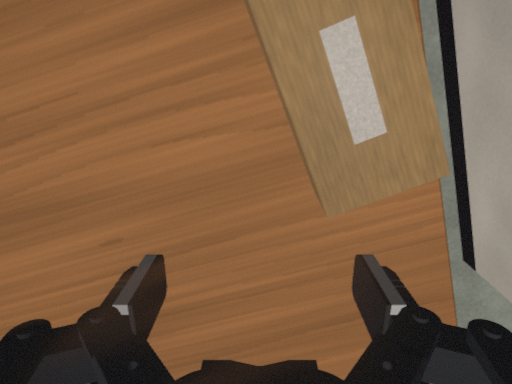

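The call was refused because each row also needs a claw value, so the picture still shows the start view.

Call:
apply_moves(commands=[{"travel":[-0.4875,-0.2957,-0.069],"twist":[0,0,-16.2],"claw":0.085},{"travel":[-0.4875,-0.2957,-0.069],"twist":[0,0,-16.2],"claw":0.085},{"travel":[-0.4875,-0.2957,-0.069],"twist":[0,0,-16.2],"claw":0.085},{"travel":[-0.4875,-0.2957,-0.069],"twist":[0,0,-16.2],"claw":0.085},{"travel":[-0.4875,-0.2957,-0.069],"twist":[0,0,-16.2],"claw":0.085},{"travel":[-0.4875,-0.2957,-0.069],"twist":[0,0,-16.2],"claw":0.085},{"travel":[-0.4875,-0.2957,-0.069],"twist":[0,0,-16.2],"claw":0.085},{"travel":[-0.4875,-0.2957,-0.069],"twist":[0,0,-16.2],"claw":0.085},{"travel":[-0.4875,-0.2957,-0.069],"twist":[0,0,-16.2],"claw":0.085},{"travel":[-0.4875,-0.2957,-0.069],"twist":[0,0,-16.2],"claw":0.085}])

```text
clock: 1.3
position: [0.5112, 0.2328, 0.2919]
tool_rot: [3.141, 0.0, 3.142]
force: [0.5, 0.7, -0.0]
grip_width: 0.085
```

```bash
python3 - <<'E'
from h import *
s=bot.observe();print(s['clock'],s['position'],s['tool_rot'],np.abs(s['qd']).max(),s['qpos'])
go(.56,.18,.30,180)
E
```

```text
1.3 [0.51121838 0.23277604 0.29185076] [3.14134697e+00 3.49499468e-04 3.14158193e+00] 0.9536500071252132 [-0.56280888  0.35970284  0.04023039  1.69855664 -0.01606734  1.0832276
  1.05315667]
travel [-0.0488, -0.0528, -0.0081] twist [0.01, 0.02, -0.0] rows>= 2.0
```

Call:
apply_moves(commands=[{"travel":[-0.03,-0.03,-0.005],"twist":[0,0,0],"claw":0.085},{"travel":[-0.03,-0.03,-0.005],"twist":[0,0,0],"claw":0.085},{"travel":[-0.03,-0.03,-0.005],"twist":[0,0,0],"claw":0.085},{"travel":[-0.03,-0.03,-0.005],"twist":[0,0,0],"claw":0.085}])

```text
clock: 1.7
position: [0.5394, 0.2054, 0.2962]
tool_rot: [3.141, -0.001, -3.14]
force: [-0.1, -0.2, 0.1]
grip_width: 0.0849
```

```bash
python3 - <<'E'
from h import *
s=bot.observe();print(s['clock'],s['position'],s['tool_rot'],np.abs(s['qd']).max())
f=cam('wrist'); cv2.imwrite('pics/w2.png',f['frame'])
import pickle; pickle.dump(f,open('w2.pkl','wb'))
E
```

```text
1.7 [0.53944325 0.20540049 0.29620766] [ 3.14132968e+00 -5.90277425e-04 -3.14045718e+00] 0.012361629662521597
```

View pics/w2.png

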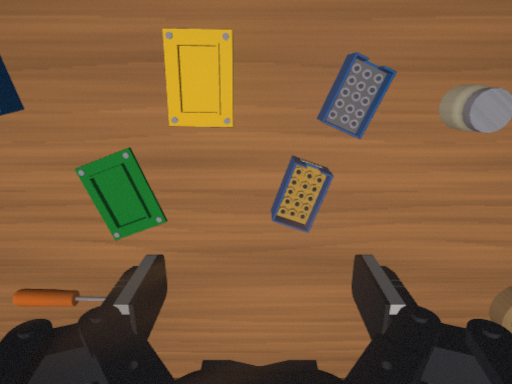

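The wrist picture shows green around (120,193), yellow (198,78), bolts (357,95) with the notch at top, nuts (302,193) and the jar (480,108). I'll measure these now.

```bash
cat >> h.py <<'E'
def blobs(f,c,amin=600):
    m=mask(f,c); m=cv2.morphologyEx(m,cv2.MORPH_CLOSE,np.ones((3,3)))
    cs,_=cv2.findContours(m,cv2.RETR_EXTERNAL,cv2.CHAIN_APPROX_NONE)
    return [k[:,0,:] for k in cs if cv2.contourArea(k)>amin]
def rect(f,k,z,L,W):
    P=cast(f,k,z)[:,:2].astype(np.float32)
    r=cv2.minAreaRect(P); a=np.radians(r[2]); 
    if r[1][0]<r[1][1]: a+=np.pi/2
    a=(a+np.pi/2)%np.pi-np.pi/2
    ax=np.array([[np.cos(a),np.sin(a)],[-np.sin(a),np.cos(a)]])
    q=P@ax.T; n=ax@f['T'][:2,3]; c=[]
    for i,s in enumerate((L,W)):
        lo,hi=q[:,i].min(),q[:,i].max()
        # far edge from the camera nadir is the true rim edge
        c.append((lo+hi)/2 if abs(hi-lo-s)<.002 else (hi-s/2 if (lo+hi)/2>n[i] else lo+s/2))
    return np.array(c)@ax, np.degrees(a), np.ptp(q,axis=0)
def top(f,amin=600):
    for c,z,L,W in (('blue',.046,.084,.052),('green',.006,.116,.084),('yellow',.006,.116,.084)):
        for k in blobs(f,c,amin):
            if (k.min()<=1) or k[:,0].max()>509: continue
            p,a,sz=rect(f,k,z,L,W); print(c,k.mean(0).round(),'ctr',p.round(4),'yaw',round(a,1),'ext',sz.round(4))
E
python3 - <<'E'
from h import *
import pickle; f=pickle.load(open('w2.pkl','rb'))
top(f)
im=f['frame'][40:240,70:400]; cv2.imwrite('pics/z2.png',cv2.resize(im,None,fx=2.4,fy=2.4,interpolation=cv2.INTER_CUBIC))
E
```

```text
blue [356.  94.] ctr [0.474  0.3173] yaw -23.7 ext [0.0825 0.0574]
green [121. 194.] ctr [0.6092 0.0119] yaw 20.9 ext [0.1152 0.0839]
```

View pics/z2.png

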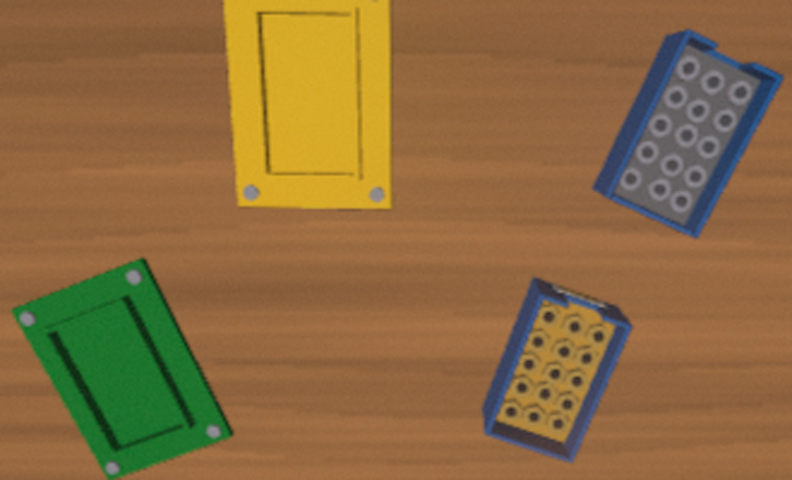

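The crop is clear: both notches are at the top, meaning the bin fronts face -x. The nuts and yellow masks need wider colour ranges.

```bash
sed -i "s/HSV=.*/HSV=dict(blue=((100,90,30),(130,255,255)),green=((45,100,30),(80,255,255)),yellow=((20,185,150),(34,255,255)))/" h.py
python3 - <<'E'
from h import *
import pickle; f=pickle.load(open('w2.pkl','rb'))
h=cv2.cvtColor(f['frame'],cv2.COLOR_BGR2HSV)
print(h[78,200],h[205,322],h[205,277],h[60,70]); 
top(f,400)
E
```

```text
[ 22 205 216] [ 14 143 143] [113 115 104] [ 14 143 130]
blue [356.  94.] ctr [0.4742 0.3177] yaw -23.6 ext [0.0826 0.0582]
green [121. 194.] ctr [0.6091 0.0121] yaw 20.7 ext [0.115  0.0842]
yellow [199.  77.] ctr [0.4554 0.129 ] yaw -0.9 ext [0.1152 0.0838]
```

```bash
sed -i "s/return \[k\[:,0,:\] for k in cs if cv2.contourArea(k)>amin\]/return [k[:,0,:] for k in cs if cv2.contourArea(cv2.convexHull(k))>amin]/; s/np.ones((3,3))/np.ones((5,5))/" h.py
python3 - <<'E'
from h import *
import pickle; f=pickle.load(open('w2.pkl','rb'))
top(f,600)
# bolt grasp plan
go(.474,.317,.09,156.4)
E
```

```text
blue [288. 186.] ctr [0.5894 0.2393] yaw -20.1 ext [0.0858 0.0364]
blue [356.  94.] ctr [0.4742 0.3177] yaw -23.6 ext [0.0826 0.0582]
green [121. 194.] ctr [0.6091 0.0121] yaw 20.7 ext [0.115  0.0842]
yellow [199.  77.] ctr [0.4554 0.129 ] yaw -0.9 ext [0.1152 0.0838]
travel [0.0651, 0.1115, 0.2063] twist [0.01, -0.03, 23.69] rows>= 5.0
```

```bash
python3 - <<'E'
from h import *
import pickle; f=pickle.load(open('w2.pkl','rb'))
print('jar cap',cast(f,(492,110),.065),'nuts corners',cast(f,[(291,157),(332,174),(308,231),(272,214)],.046).round(4).tolist())
go(.474,.3175,.12,156.4)
E
```

```text
jar cap [[0.48735777 0.46241327 0.065     ]] nuts corners [[0.5449, 0.2432, 0.046], [0.5663, 0.2947, 0.046], [0.6441, 0.2688, 0.046], [0.62, 0.2211, 0.046]]
travel [0.0651, 0.112, 0.1763] twist [0.01, -0.03, 23.69] rows>= 5.0
```

Call:
apply_moves(commands=[{"travel":[0.065,0.112,0.176],"twist":[0,0,23.7],"claw":0.085},{"travel":[0.065,0.112,0.176],"twist":[0,0,23.7],"claw":0.085},{"travel":[0.065,0.112,0.176],"twist":[0,0,23.7],"claw":0.085},{"travel":[0.065,0.112,0.176],"twist":[0,0,23.7],"claw":0.085},{"travel":[0.065,0.112,0.176],"twist":[0,0,23.7],"claw":0.085},{"travel":[0.065,0.112,0.176],"twist":[0,0,23.7],"claw":0.085},{"travel":[0.065,0.112,0.176],"twist":[0,0,23.7],"claw":0.085},{"travel":[0.065,0.112,0.176],"twist":[0,0,23.7],"claw":0.085}])

```text
clock: 2.55
position: [0.4762, 0.3161, 0.1218]
tool_rot: [3.14, 0.001, 2.727]
force: [0.5, -0.7, 0.1]
grip_width: 0.0848
```

```bash
python3 - <<'E'
from h import *
f=cam('wrist'); cv2.imwrite('pics/w3.png',f['frame']); top(f,2000)
go(.474,.3175,.010,156.4)
E
```

```text
blue [263. 193.] ctr [0.4724 0.3198] yaw -23.6 ext [0.0855 0.0508]
travel [0.0027, 0.0002, 0.1117] twist [0.1, 0.07, -0.18] rows>= 3.0
```

View pics/w3.png

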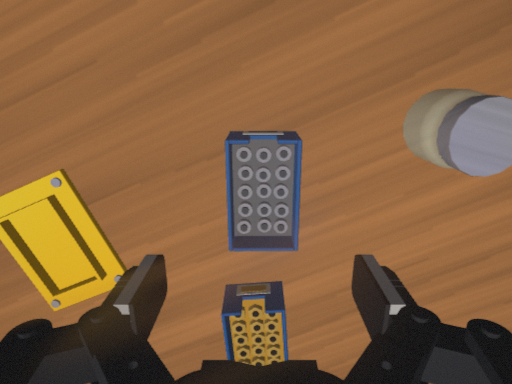

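Bolts sits at (263,192), centred between the fingers with its notch at top; the nuts bin is below it, clear of the fingers. Descending to grip.

Call:
apply_moves(commands=[{"travel":[0.0015,0.001,0.045],"twist":[0,0,0],"claw":0.085},{"travel":[0.0015,0.001,0.08],"twist":[0,0,0],"claw":0.085},{"travel":[0.0015,0.001,0.1],"twist":[0,0,0],"claw":0.085},{"travel":[0.0015,0.001,0.11],"twist":[0,0,0],"claw":0.085},{"travel":[0.0015,0.001,0.11],"twist":[0,0,0],"claw":0.085},{"travel":[0.0015,0.001,0.11],"twist":[0,0,0],"claw":0.045},{"travel":[0.0015,0.001,0.11],"twist":[0,0,0],"claw":0.045},{"travel":[0.0015,0.001,0.11],"twist":[0,0,0],"claw":0.045},{"travel":[0.0015,0.001,0.11],"twist":[0,0,0],"claw":0.045},{"travel":[0.0015,0.001,0.11],"twist":[0,0,0],"claw":0.045}], force=35)

```text
clock: 3.6
position: [0.4749, 0.3186, 0.0118]
tool_rot: [3.14, 0.001, 2.728]
force: [-0.9, -0.7, 9.1]
grip_width: 0.0518
```

```bash
python3 - <<'E'
from h import *
f=cam('wrist'); cv2.imwrite('pics/w4.png',f['frame'])
s=bot.observe();print(s['clock'],s['position'],s['tool_rot'],s['force'],s['grip_width'])
E
```

```text
3.65 [0.47491373 0.31852957 0.01177602] [3.13971180e+00 1.05642099e-03 2.72778077e+00] [-0.24770775 -1.19462031  9.10020515] 0.05175597999466171
```

View pics/w4.png

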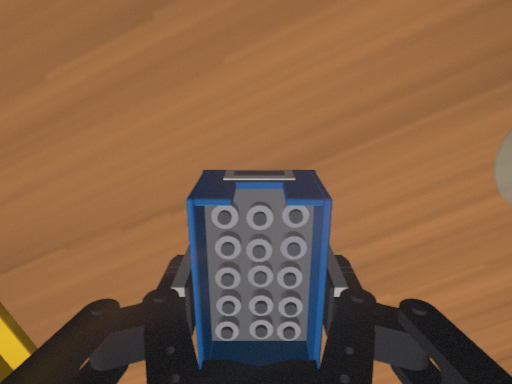

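```bash
python3 - <<'E'
from h import *
f=cam('wrist');T=toolT()
for p in [(190,203),(329,203),(198,362),(323,362)]:
    q=cast(f,p,.046)[0]; print(p,q.round(4),'tool',(T[:3,:3].T@(q-T[:3,3])).round(4))
go(.4749,.3186,.13,156.3); go(.6092,.012,.13,200.7); go(.6092,.012,.022,200.7)
E
```

```text
(190, 203) [0.427 0.312 0.046] tool [ 0.0412 -0.0252 -0.0343]
(329, 203) [0.4466 0.3565 0.046 ] tool [ 0.0411  0.0234 -0.0342]
(198, 362) [0.4917 0.282  0.046 ] tool [-0.0301 -0.0267 -0.0342]
(323, 362) [0.5128 0.33   0.046 ] tool [-0.0302  0.0258 -0.0341]
travel [-0.0001, 0.0003, -0.1182] twist [0.11, 0.06, -0.01] rows>= 3.0
travel [-0.2464, -0.2264, -0.1184] twist [0.08, 0.1, -44.41] rows>= 8.0
travel [-0.2462, -0.2267, -0.0104] twist [0.08, 0.1, -44.41] rows>= 7.0
```

Call:
apply_moves(commands=[{"travel":[0,0,-0.03],"twist":[0,0,0],"claw":0.045},{"travel":[0,0,-0.075],"twist":[0,0,0],"claw":0.045},{"travel":[0,0,-0.12],"twist":[0,0,0],"claw":0.045},{"travel":[-0.246,-0.226,-0.12],"twist":[0,0,-44.4],"claw":0.045},{"travel":[-0.246,-0.226,-0.12],"twist":[0,0,-44.4],"claw":0.045},{"travel":[-0.246,-0.226,-0.12],"twist":[0,0,-44.4],"claw":0.045},{"travel":[-0.246,-0.226,-0.12],"twist":[0,0,-44.4],"claw":0.045},{"travel":[-0.246,-0.226,-0.12],"twist":[0,0,-44.4],"claw":0.045},{"travel":[-0.246,-0.226,-0.12],"twist":[0,0,-44.4],"claw":0.045},{"travel":[-0.246,-0.226,-0.12],"twist":[0,0,-44.4],"claw":0.045}])

```text
clock: 4.7
position: [0.6094, 0.0078, 0.1311]
tool_rot: [-3.14, 0.0, -2.782]
force: [0.4, 0.3, -2.7]
grip_width: 0.0517
```

Call:
apply_moves(commands=[{"travel":[0,0,0],"twist":[0,0,0],"claw":0.045},{"travel":[0,0,0],"twist":[0,0,0],"claw":0.045},{"travel":[0,0,0],"twist":[0,0,0],"claw":0.045}])

```text
clock: 5.0
position: [0.6082, 0.0133, 0.1307]
tool_rot: [3.141, 0.0, -2.779]
force: [-0.1, 1.1, -2.9]
grip_width: 0.0513
```

```bash
python3 - <<'E'
from h import *
s=bot.observe();print(s['clock'],s['position'],s['tool_rot'],s['force'],s['grip_width'],s['qpos'][6])
go(.6092,.012,.13,200.7); go(.6092,.012,.022,200.7)
f=cam('wrist'); cv2.imwrite('pics/w5.png',f['frame']); top(f)
E
```

```text
5.0 [0.60824406 0.01329841 0.13069343] [ 3.14122808e+00  2.08675582e-04 -2.77920010e+00] [-0.0872337   1.13226974 -2.8857572 ] 0.05132635827080103 1.7400343203976123
travel [-0.0004, -0.0016, 0.0007] twist [0.02, 0.01, 0.06] rows>= 1.0
travel [-0.0004, -0.0016, 0.1087] twist [0.02, 0.01, 0.06] rows>= 3.0
blue [259. 269.] ctr [0.7298 0.0281] yaw 20.7 ext [0.1833 0.108 ]
green [257. 141.] ctr [0.5522 0.0071] yaw -69.2 ext [0.0827 0.0443]
```

View pics/w5.png

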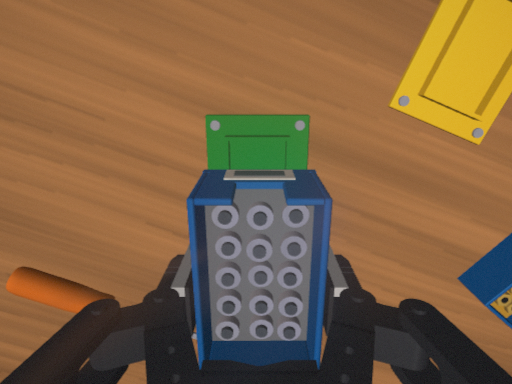

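The bolts bin lines up with the green plate, whose far edge is at row 114, columns 206 to 309. I'll check the offset along the long axis.

```bash
python3 - <<'E'
from h import *
f=cam('wrist');T=toolT()
for p in [(206,115),(309,115)]:
    q=cast(f,p,.006)[0]; print((T[:3,:3].T@(q-T[:3,3])).round(4))
E
```

```text
[ 0.0569 -0.0433  0.1246]
[0.0569 0.0387 0.1246]
```

Call:
apply_moves(commands=[{"travel":[0,-0.0015,0.04],"twist":[0,0,0],"claw":0.045},{"travel":[0,-0.0015,0.075],"twist":[0,0,0],"claw":0.045},{"travel":[0,-0.0015,0.09],"twist":[0,0,0],"claw":0.045},{"travel":[0,-0.0015,0.097],"twist":[0,0,0],"claw":0.045},{"travel":[0,-0.0015,0.102],"twist":[0,0,0],"claw":0.045},{"travel":[0,-0.0015,0.106],"twist":[0,0,0],"claw":0.045},{"travel":[0,-0.0015,0.109],"twist":[0,0,0],"claw":0.045},{"travel":[0,-0.0015,0.109],"twist":[0,0,0],"claw":0.045},{"travel":[0,-0.0015,0.109],"twist":[0,0,0],"claw":0.045}])

```text
clock: 6.0
position: [0.6093, 0.0108, 0.0219]
tool_rot: [-3.141, 0.001, -2.78]
force: [0.7, 0.1, 0.2]
grip_width: 0.0514
```

```bash
python3 - <<'E'
from h import *
s=bot.observe();print(s['clock'],s['position'],s['tool_rot'],s['force'],s['moment'],s['grip_width'])
E
```

```text
6.0 [0.6093498  0.01079006 0.02187851] [-3.14138380e+00  6.52231940e-04 -2.78047495e+00] [0.65840881 0.13512782 0.16119847] [ 0.09918031 -0.0769109   0.04956211] 0.05135222366840451
```

Contact came at the seated height, with the weight off the arm. Releasing and lifting.

Call:
apply_moves(commands=[{"travel":[0,0,0],"twist":[0,0,0],"claw":0.085},{"travel":[0,0,0],"twist":[0,0,0],"claw":0.085},{"travel":[0,0,0],"twist":[0,0,0],"claw":0.085},{"travel":[0,0,0],"twist":[0,0,0],"claw":0.085},{"travel":[0,0,-0.03],"twist":[0,0,0],"claw":0.085},{"travel":[0,0,-0.08],"twist":[0,0,0],"claw":0.085},{"travel":[0,0,-0.13],"twist":[0,0,0],"claw":0.085},{"travel":[0,0,-0.16],"twist":[0,0,0],"claw":0.085},{"travel":[0,0,-0.16],"twist":[0,0,0],"claw":0.085},{"travel":[0,0,-0.16],"twist":[0,0,0],"claw":0.085}])

```text
clock: 7.0
position: [0.6092, 0.0108, 0.1818]
tool_rot: [-3.141, 0.001, -2.78]
force: [-0.1, -1.2, 0.3]
grip_width: 0.085
```

```bash
python3 - <<'E'
from h import *
f=cam('wrist'); cv2.imwrite('pics/w6.png',f['frame']); top(f)
go(.595,.257,.16,160)
E
```

```text
blue [259. 175.] ctr [0.6115 0.0102] yaw 20.6 ext [0.0907 0.053 ]
green [260. 160.] ctr [0.6097 0.0109] yaw 20.8 ext [0.1141 0.0827]
travel [-0.0742, 0.2352, 0.0208] twist [-0.0, -0.04, 40.69] rows>= 5.0
```

View pics/w6.png

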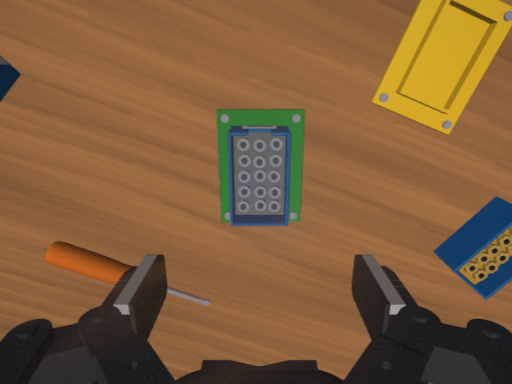

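Bolts shows centred and square on green at (259,175). Now the nuts.

Call:
apply_moves(commands=[{"travel":[-0.074,0.235,0.062],"twist":[0,0,38.7],"claw":0.085},{"travel":[-0.074,0.235,0.062],"twist":[0,0,38.7],"claw":0.085},{"travel":[-0.074,0.235,0.062],"twist":[0,0,38.7],"claw":0.085},{"travel":[-0.074,0.235,0.062],"twist":[0,0,38.7],"claw":0.085},{"travel":[-0.074,0.235,0.062],"twist":[0,0,38.7],"claw":0.085},{"travel":[-0.074,0.235,0.062],"twist":[0,0,38.7],"claw":0.085},{"travel":[-0.074,0.235,0.062],"twist":[0,0,38.7],"claw":0.085},{"travel":[-0.074,0.235,0.062],"twist":[0,0,38.7],"claw":0.085},{"travel":[-0.074,0.235,0.062],"twist":[0,0,38.7],"claw":0.085}])

```text
clock: 7.95
position: [0.5957, 0.2549, 0.1193]
tool_rot: [-3.141, 0.0, 2.826]
force: [-0.5, -0.5, -0.1]
grip_width: 0.0848
```

```bash
python3 - <<'E'
from h import *
s=bot.observe();print(s['clock'],s['position'],s['tool_rot'])
f=cam('wrist'); cv2.imwrite('pics/w7.png',f['frame']); top(f,2000)
E
```

```text
7.95 [0.59571721 0.25485533 0.119314  ] [-3.14086236e+00  1.87847324e-04  2.82552450e+00]
blue [298. 205.] ctr [0.5979 0.2601] yaw -22.4 ext [0.0825 0.0193]
blue [237. 204.] ctr [0.5965 0.2596] yaw -18.1 ext [0.0816 0.0208]
```

View pics/w7.png

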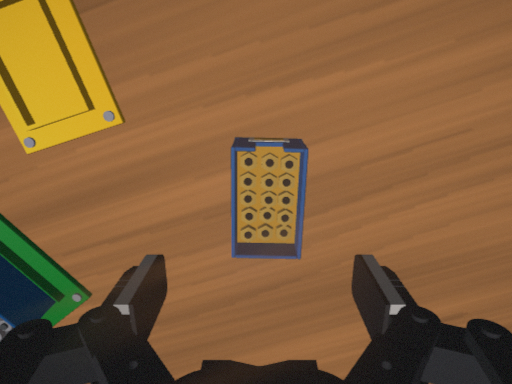

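```bash
python3 - <<'E'
from h import *
f=cam('wrist'); T=toolT()
C=cast(f,[(232,149),(307,149),(301,258),(232,257)],.046); print(C.round(4))
c=C.mean(0); l=(C[2]+C[3]-C[0]-C[1])/2; print(c,np.linalg.norm(l),np.linalg.norm(C[1]-C[0]),np.linalg.norm(C[2]-C[3]),np.degrees(np.arctan2(l[1],l[0])))
E
```

```text
[[0.5528 0.249  0.046 ]
 [0.5683 0.2963 0.046 ]
 [0.6461 0.2702 0.046 ]
 [0.6293 0.2217 0.046 ]]
[0.59915137 0.25932957 0.046     ] 0.08161261742504136 0.04980688175669621 0.05132713446763084 -19.090309927183107
```

Call:
apply_moves(commands=[{"travel":[-0.001,0.0045,0.045],"twist":[0,0,1.4],"claw":0.085},{"travel":[-0.001,0.0045,0.08],"twist":[0,0,1.4],"claw":0.085},{"travel":[-0.001,0.0045,0.1],"twist":[0,0,1.4],"claw":0.085},{"travel":[-0.001,0.0045,0.109],"twist":[0,0,1.4],"claw":0.085},{"travel":[-0.001,0.0045,0.109],"twist":[0,0,1.4],"claw":0.085},{"travel":[-0.001,0.0045,0.109],"twist":[0,0,1.4],"claw":0.045},{"travel":[-0.001,0.0045,0.109],"twist":[0,0,1.4],"claw":0.045},{"travel":[-0.001,0.0045,0.109],"twist":[0,0,1.4],"claw":0.045},{"travel":[-0.001,0.0045,0.109],"twist":[0,0,1.4],"claw":0.045},{"travel":[-0.001,0.0045,0.109],"twist":[0,0,1.4],"claw":0.045}])

```text
clock: 9.05
position: [0.5984, 0.261, 0.0118]
tool_rot: [3.14, 0.001, 2.803]
force: [-0.6, 0.2, 6.6]
grip_width: 0.0514
```

```bash
python3 - <<'E'
from h import *
s=bot.observe();print(s['clock'],s['position'],s['tool_rot'],s['force'],s['grip_width'])
f=cam('wrist'); cv2.imwrite('pics/w8.png',f['frame'])
go(.6095,.0108,.165,200.7,)
E
```

```text
9.05 [0.59835746 0.26100422 0.01180423] [3.14023820e+00 1.41667059e-03 2.80278611e+00] [-0.64954017  0.19906177  6.56687817] 0.051367708107918575
travel [-0.0939, -0.2321, -0.1534] twist [0.05, 0.11, -40.11] rows>= 6.0
```

View pics/w8.png

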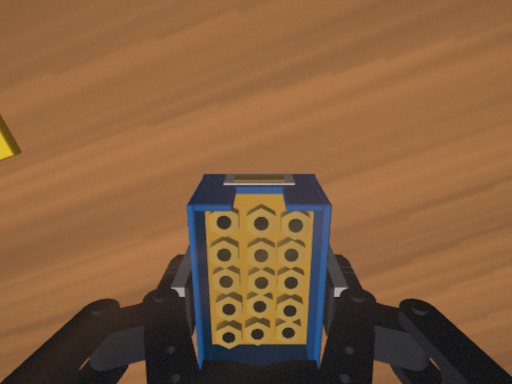

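Nuts are gripped squarely. The front rim is at row 207, 4 px lower than for the bolts, so the bin sits about 2 mm toward -x in the tool, and I'll correct for that.

```bash
python3 -c "
from h import *
go(.6074,.0101,.15,200.7)"
```

```text
travel [-0.0921, -0.2335, -0.1384] twist [0.05, 0.11, -40.11] rows>= 6.0
```

Call:
apply_moves(commands=[{"travel":[0,0,-0.03],"twist":[0,0,0],"claw":0.045},{"travel":[0,0,-0.075],"twist":[0,0,0],"claw":0.045},{"travel":[0,0,-0.12],"twist":[0,0,0],"claw":0.045},{"travel":[-0.092,-0.2335,-0.14],"twist":[0,0,-40.1],"claw":0.045},{"travel":[-0.092,-0.2335,-0.14],"twist":[0,0,-40.1],"claw":0.045},{"travel":[-0.092,-0.2335,-0.14],"twist":[0,0,-40.1],"claw":0.045},{"travel":[-0.092,-0.2335,-0.14],"twist":[0,0,-40.1],"claw":0.045},{"travel":[-0.092,-0.2335,-0.14],"twist":[0,0,-40.1],"claw":0.045},{"travel":[-0.092,-0.2335,-0.14],"twist":[0,0,-40.1],"claw":0.045},{"travel":[-0.092,-0.2335,-0.14],"twist":[0,0,-40.1],"claw":0.045}])

```text
clock: 10.1
position: [0.607, 0.0081, 0.1512]
tool_rot: [-3.141, 0.001, -2.784]
force: [0.8, 1.0, -1.3]
grip_width: 0.0515
```

Call:
apply_moves(commands=[{"travel":[0,0,0],"twist":[0,0,0],"claw":0.045},{"travel":[0,0,0],"twist":[0,0,0],"claw":0.045},{"travel":[0,0,0],"twist":[0,0,0],"claw":0.045}])

```text
clock: 10.4
position: [0.6067, 0.0113, 0.1504]
tool_rot: [3.141, 0.0, -2.779]
force: [0.0, -0.5, -2.3]
grip_width: 0.0516
```

```bash
python3 - <<'E'
from h import *
s=bot.observe();print(s['clock'],s['position'],s['tool_rot'],s['force'],s['grip_width'])
f=cam('wrist'); cv2.imwrite('pics/w9.png',f['frame'])
go(.6074,.0101,.062,200.7)
E
```

```text
10.4 [0.60673986 0.01132798 0.15037398] [ 3.14144007e+00  1.83527721e-05 -2.77873019e+00] [ 0.04917157 -0.45413274 -2.32992536] 0.051617993491067035
travel [-0.0003, -0.0012, 0.0883] twist [0.01, -0.01, 0.07] rows>= 2.0
```

View pics/w9.png

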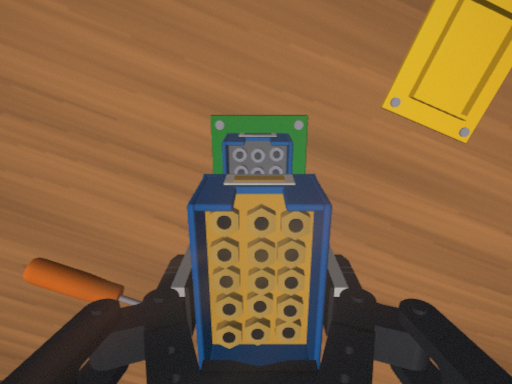

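Nuts lines up with the bolts rim (columns 222 to 293). Lowering.

Call:
apply_moves(commands=[{"travel":[0,-0.001,0.04],"twist":[0,0,0],"claw":0.045},{"travel":[0,-0.001,0.065],"twist":[0,0,0],"claw":0.045},{"travel":[0,-0.001,0.075],"twist":[0,0,0],"claw":0.045},{"travel":[0,-0.001,0.08],"twist":[0,0,0],"claw":0.045},{"travel":[0,-0.001,0.084],"twist":[0,0,0],"claw":0.045},{"travel":[0,-0.001,0.087],"twist":[0,0,0],"claw":0.045},{"travel":[0,-0.001,0.089],"twist":[0,0,0],"claw":0.045},{"travel":[0,-0.001,0.089],"twist":[0,0,0],"claw":0.045},{"travel":[0,-0.001,0.089],"twist":[0,0,0],"claw":0.045}])

```text
clock: 11.35
position: [0.6075, 0.009, 0.0618]
tool_rot: [-3.141, 0.001, -2.78]
force: [-0.2, 0.4, -0.1]
grip_width: 0.0518
```

```bash
python3 - <<'E'
from h import *
s=bot.observe();print(s['clock'],s['position'],s['tool_rot'],s['force'],s['moment'],s['grip_width'])
E
```

```text
11.35 [0.6074534  0.00903951 0.06182614] [-3.14136234e+00  7.52432287e-04 -2.78046672e+00] [-0.16573015  0.37341524 -0.13457836] [0.03373603 0.00466997 0.0102875 ] 0.05178642607653397
```

Seated height reached and the weight is off the arm. Releasing and lifting.

Call:
apply_moves(commands=[{"travel":[0,0,0],"twist":[0,0,0],"claw":0.085},{"travel":[0,0,0],"twist":[0,0,0],"claw":0.085},{"travel":[0,0,0],"twist":[0,0,0],"claw":0.085},{"travel":[0,0,0],"twist":[0,0,0],"claw":0.085},{"travel":[0,0,-0.03],"twist":[0,0,0],"claw":0.085},{"travel":[0,0,-0.08],"twist":[0,0,0],"claw":0.085},{"travel":[0,0,-0.13],"twist":[0,0,0],"claw":0.085},{"travel":[0,0,-0.16],"twist":[0,0,0],"claw":0.085},{"travel":[0,0,-0.16],"twist":[0,0,0],"claw":0.085},{"travel":[0,0,-0.16],"twist":[0,0,0],"claw":0.085}])

```text
clock: 12.35
position: [0.6072, 0.009, 0.2217]
tool_rot: [-3.141, 0.001, -2.78]
force: [-0.2, 0.5, -1.9]
grip_width: 0.0851
```

```bash
python3 - <<'E'
from h import *
f=cam('wrist'); cv2.imwrite('pics/w10.png',f['frame']); top(f)
go(.50,-.20,.26,90);go(.50,-.20,.26,10);print(bot.observe()['qpos'])
E
```

```text
blue [259. 176.] ctr [0.6301 0.0118] yaw 20.7 ext [0.1079 0.0605]
green [261. 151.] ctr [0.6095 0.0108] yaw 20.7 ext [0.1141 0.0827]
travel [0.1737, -0.1578, -0.0392] twist [-0.04, -0.04, 110.7] rows>= 13.0
travel [0.1737, -0.1578, -0.0392] twist [0.07, 0.01, -169.3] rows>= 20.0
[-0.02112019  0.50561636 -0.13167179  1.65644108  0.07634587  0.98537727
  1.75327588]
```

View pics/w10.png

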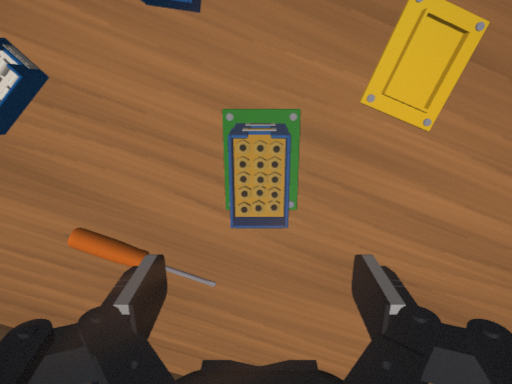

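Nuts is stacked square at (259,176). Turning the wrist and moving to the right side.

Call:
apply_moves(commands=[{"travel":[0.16,-0.18,-0.06],"twist":[0,0,86],"claw":0.085},{"travel":[0.16,-0.18,-0.06],"twist":[0,0,86],"claw":0.085},{"travel":[0.16,-0.18,-0.06],"twist":[0,0,86],"claw":0.085},{"travel":[0.16,-0.18,-0.06],"twist":[0,0,86],"claw":0.085},{"travel":[0.16,-0.18,-0.06],"twist":[0,0,86],"claw":0.085},{"travel":[0.16,-0.18,-0.06],"twist":[0,0,86],"claw":0.085},{"travel":[0.16,-0.18,-0.06],"twist":[0,0,86],"claw":0.085},{"travel":[0.16,-0.18,-0.06],"twist":[0,0,86],"claw":0.085},{"travel":[0.16,-0.18,-0.06],"twist":[0,0,86],"claw":0.085},{"travel":[0.16,-0.18,-0.06],"twist":[0,0,86],"claw":0.085}])

```text
clock: 13.4
position: [0.5205, -0.2158, 0.2799]
tool_rot: [-3.139, -0.001, 1.997]
force: [0.3, -0.4, -0.4]
grip_width: 0.0848
```

```bash
python3 - <<'E'
from h import *
go(.50,-.235,.30,10);s=bot.observe();print(s['position'],s['tool_rot'],s['qpos'],s['qd'].max())
E
```

```text
travel [-0.009, -0.0267, -0.0201] twist [-0.16, 0.06, 104.39] rows>= 13.0
[ 0.52054394 -0.21578764  0.27989854] [-3.13943139e+00 -1.29488723e-03  1.99651382e+00] [ 0.09987908  0.38384763  0.2547186   1.71584154 -0.10785592  1.05812084
  0.81578471] 0.3264930308803765
```

Call:
apply_moves(commands=[{"travel":[-0.009,-0.027,-0.02],"twist":[0,0,86],"claw":0.085},{"travel":[-0.009,-0.027,-0.02],"twist":[0,0,86],"claw":0.085},{"travel":[-0.009,-0.027,-0.02],"twist":[0,0,86],"claw":0.085},{"travel":[-0.009,-0.027,-0.02],"twist":[0,0,86],"claw":0.085},{"travel":[-0.009,-0.027,-0.02],"twist":[0,0,86],"claw":0.085},{"travel":[-0.009,-0.027,-0.02],"twist":[0,0,86],"claw":0.085},{"travel":[-0.009,-0.027,-0.02],"twist":[0,0,86],"claw":0.085},{"travel":[-0.009,-0.027,-0.02],"twist":[0,0,86],"claw":0.085},{"travel":[-0.009,-0.027,-0.02],"twist":[0,0,86],"claw":0.085},{"travel":[-0.009,-0.027,-0.02],"twist":[0,0,86],"claw":0.085}])

```text
clock: 14.4
position: [0.4999, -0.2353, 0.3001]
tool_rot: [-3.141, 0.002, 0.496]
force: [0.7, 0.1, 0.4]
grip_width: 0.0848
```

Call:
apply_moves(commands=[{"travel":[0,0,0],"twist":[0,0,18],"claw":0.085},{"travel":[0,0,0],"twist":[0,0,18],"claw":0.085},{"travel":[0,0,0],"twist":[0,0,18],"claw":0.085},{"travel":[0,0,0],"twist":[0,0,18],"claw":0.085},{"travel":[0,0,0],"twist":[0,0,18],"claw":0.085}])

```text
clock: 14.9
position: [0.5002, -0.2353, 0.3009]
tool_rot: [-3.141, 0.001, 0.192]
force: [0.6, -0.5, -0.3]
grip_width: 0.0848
```

```bash
python3 - <<'E'
from h import *
s=bot.observe();print(s['position'],s['tool_rot'],s['qpos'],s['qd'].max())
f=cam('wrist'); cv2.imwrite('pics/w11.png',f['frame']); top(f)
import pickle; pickle.dump(f,open('w11.pkl','wb'))
E
```

```text
[ 0.5002001  -0.23529537  0.3009373 ] [-3.14145655e+00  8.18667207e-04  1.92305844e-01] [-0.15439911  0.40099464  0.67184963  1.73000318 -0.27460499  1.10738794
 -0.77543722] 0.0034074143903340165
blue [321. 187.] ctr [ 0.4612 -0.3233] yaw 2.1 ext [0.0827 0.0512]
blue [174. 166.] ctr [ 0.458  -0.1335] yaw 13.2 ext [0.0876 0.0583]
```

View pics/w11.png

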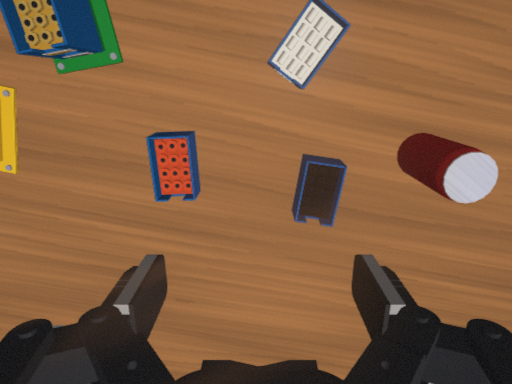

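Washers are at (174,166), feet (321,187), plugs (308,42) and the can (447,167). Going to the washers.

```bash
python3 - <<'E'
from h import *
go(.458,-.1335,.12,13)
E
```

```text
travel [-0.022, -0.108, 0.1811] twist [-0.01, 0.03, -2.03] rows>= 5.0
```

Call:
apply_moves(commands=[{"travel":[-0.022,-0.108,0.181],"twist":[0,0,-2],"claw":0.085},{"travel":[-0.022,-0.108,0.181],"twist":[0,0,-2],"claw":0.085},{"travel":[-0.022,-0.108,0.181],"twist":[0,0,-2],"claw":0.085},{"travel":[-0.022,-0.108,0.181],"twist":[0,0,-2],"claw":0.085},{"travel":[-0.022,-0.108,0.181],"twist":[0,0,-2],"claw":0.085},{"travel":[-0.022,-0.108,0.181],"twist":[0,0,-2],"claw":0.085},{"travel":[-0.022,-0.108,0.181],"twist":[0,0,-2],"claw":0.085}])

```text
clock: 15.65
position: [0.4594, -0.1344, 0.1214]
tool_rot: [3.141, -0.001, 0.224]
force: [0.2, 0.3, 0.8]
grip_width: 0.0848
```

```bash
python3 - <<'E'
from h import *
s=bot.observe();print(s['position'],s['tool_rot'],s['qpos'],s['qd'].max())
f=cam('wrist'); cv2.imwrite('pics/w12.png',f['frame']); top(f)
E
```

```text
[ 0.45935871 -0.1344475   0.12138941] [ 3.14073575e+00 -1.33460019e-03  2.23674010e-01] [-0.22831579  0.52000499  0.51875182  2.09535371 -0.43215921  0.62829702
 -0.75869324] 0.010696026837776956
blue [253. 194.] ctr [ 0.4585 -0.1321] yaw 13.0 ext [0.0818 0.0507]
```

View pics/w12.png

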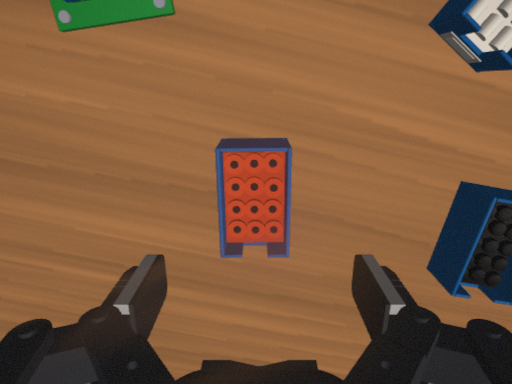

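Washers are at columns 217 to 290, rim rows 149 to 258, notch at the bottom, clear all round. Descending.

Call:
apply_moves(commands=[{"travel":[-0.003,-0.003,0.045],"twist":[0,0,0],"claw":0.085},{"travel":[-0.003,-0.003,0.08],"twist":[0,0,0],"claw":0.085},{"travel":[-0.003,-0.003,0.1],"twist":[0,0,0],"claw":0.085},{"travel":[-0.003,-0.003,0.11],"twist":[0,0,0],"claw":0.085},{"travel":[-0.003,-0.003,0.11],"twist":[0,0,0],"claw":0.085},{"travel":[-0.003,-0.003,0.11],"twist":[0,0,0],"claw":0.045},{"travel":[-0.003,-0.003,0.11],"twist":[0,0,0],"claw":0.045},{"travel":[-0.003,-0.003,0.11],"twist":[0,0,0],"claw":0.045},{"travel":[-0.003,-0.003,0.11],"twist":[0,0,0],"claw":0.045},{"travel":[-0.003,-0.003,0.11],"twist":[0,0,0],"claw":0.045}])

```text
clock: 16.7
position: [0.4557, -0.1313, 0.0116]
tool_rot: [3.141, -0.002, 0.224]
force: [-1.4, -0.0, 12.9]
grip_width: 0.0517
```

```bash
python3 - <<'E'
from h import *
s=bot.observe();print(s['clock'],s['position'],s['tool_rot'],s['force'],s['grip_width'])
f=cam('wrist'); cv2.imwrite('pics/w13.png',f['frame'])
go(.6095,.0108,.19,20.7)
E
```

```text
16.7 [ 0.45569046 -0.13128955  0.01155824] [ 3.14088860e+00 -1.94544624e-03  2.23825142e-01] [-1.43901913 -0.02242621 12.94057776] 0.05170101677142511
travel [0.1819, -0.1043, -0.1782] twist [0.05, -0.1, -7.87] rows>= 6.0
```

View pics/w13.png

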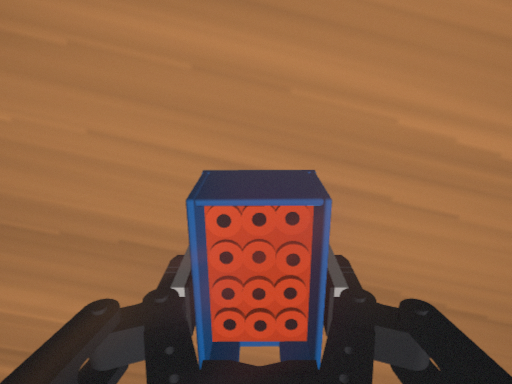

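Call:
apply_moves(commands=[{"travel":[0,0,-0.03],"twist":[0,0,0],"claw":0.045},{"travel":[0,0,-0.075],"twist":[0,0,0],"claw":0.045},{"travel":[0,0,-0.12],"twist":[0,0,0],"claw":0.045},{"travel":[0,0,-0.165],"twist":[0,0,0],"claw":0.045},{"travel":[0.183,-0.1045,-0.178],"twist":[0,0,-7.9],"claw":0.045},{"travel":[0.183,-0.1045,-0.178],"twist":[0,0,-7.9],"claw":0.045},{"travel":[0.183,-0.1045,-0.178],"twist":[0,0,-7.9],"claw":0.045},{"travel":[0.183,-0.1045,-0.178],"twist":[0,0,-7.9],"claw":0.045},{"travel":[0.183,-0.1045,-0.178],"twist":[0,0,-7.9],"claw":0.045},{"travel":[0.183,-0.1045,-0.178],"twist":[0,0,-7.9],"claw":0.045}])

```text
clock: 17.75
position: [0.6108, 0.0131, 0.1884]
tool_rot: [3.141, -0.0, 0.364]
force: [-0.0, 0.0, -2.5]
grip_width: 0.0515
```

Call:
apply_moves(commands=[{"travel":[0,0,0],"twist":[0,0,0],"claw":0.045},{"travel":[0,0,0],"twist":[0,0,0],"claw":0.045},{"travel":[0,0,0],"twist":[0,0,0],"claw":0.045}])

```text
clock: 18.05
position: [0.6096, 0.0103, 0.1887]
tool_rot: [-3.142, -0.0, 0.36]
force: [-0.2, 0.1, -1.4]
grip_width: 0.0513
```

```bash
python3 - <<'E'
from h import *
s=bot.observe();print(s['clock'],s['position'],s['tool_rot'],s['force'],s['grip_width'],s['qpos'])
f=cam('wrist'); cv2.imwrite('pics/w14.png',f['frame'])
import pickle; pickle.dump(f,open('w14.pkl','wb'))
go(.611,.0115,.102,20.7)
E
```

```text
18.05 [0.60961024 0.01034375 0.18871457] [-3.14154621e+00 -7.64561661e-05  3.60017740e-01] [-0.19688739  0.08407534 -1.43861477] 0.05128418668385166 [-0.47956719  0.60914338  0.55196866  1.70539039 -0.38185766  0.93617511
 -0.98895205]
travel [0.0015, -0.0004, 0.0867] twist [-0.01, -0.01, -0.06] rows>= 2.0
```

View pics/w14.png

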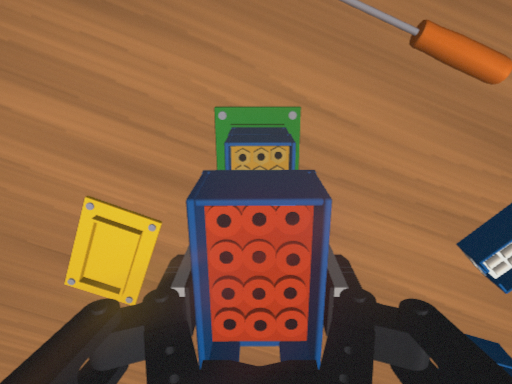

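```bash
python3 - <<'E'
from h import *
import pickle
f=pickle.load(open('w14.pkl','rb'));T=toolT()
im=f['frame'][90:210,180:340]; cv2.imwrite('pics/z14.png',cv2.resize(im,None,fx=5,fy=5,interpolation=cv2.INTER_CUBIC))
for p,z in [((214.5,107),.006),((300,107),.006),((226,145),.096),((295,145),.096),((189,203),T[2,3]+.0344),((330,203),T[2,3]+.0344)]:
    q=cast(f,p,z)[0]; print(p,(T[:3,:3].T@(q-T[:3,3])).round(4))
E
```

```text
(214.5, 107) [ 0.0578 -0.0414  0.1827]
(300, 107) [0.0578 0.0408 0.1827]
(226, 145) [ 0.0378 -0.0224  0.0927]
(295, 145) [0.0377 0.0273 0.0927]
(189, 203) [ 0.041  -0.0232 -0.0344]
(330, 203) [ 0.041   0.026  -0.0344]
```

View pics/z14.png

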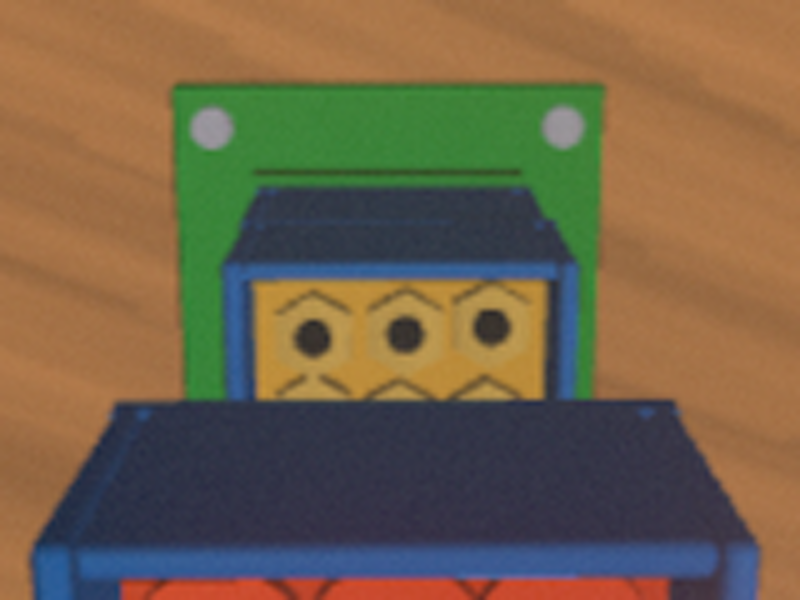

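The stack is directly ahead. Nuts' rear rim edge is at row 142 and the washers' edge at row 198, so the washers bin is about 3 mm too far along tool x. I'll correct while lowering.

Call:
apply_moves(commands=[{"travel":[-0.0025,0.001,0.04],"twist":[0,0,0],"claw":0.045},{"travel":[-0.0025,0.001,0.06],"twist":[0,0,0],"claw":0.045},{"travel":[-0.0025,0.001,0.072],"twist":[0,0,0],"claw":0.045},{"travel":[-0.0025,0.001,0.078],"twist":[0,0,0],"claw":0.045},{"travel":[-0.0025,0.001,0.082],"twist":[0,0,0],"claw":0.045},{"travel":[-0.0025,0.001,0.085],"twist":[0,0,0],"claw":0.045},{"travel":[-0.0025,0.001,0.0875],"twist":[0,0,0],"claw":0.045},{"travel":[-0.0025,0.001,0.0875],"twist":[0,0,0],"claw":0.045},{"travel":[-0.0025,0.001,0.0875],"twist":[0,0,0],"claw":0.045}])

```text
clock: 19.0
position: [0.6087, 0.0094, 0.1016]
tool_rot: [3.141, -0.001, 0.361]
force: [-0.0, -0.4, 6.3]
grip_width: 0.0518
```

```bash
python3 - <<'E'
from h import *
s=bot.observe();print(s['clock'],s['position'],s['tool_rot'],s['force'],s['moment'],s['grip_width'])
E
```

```text
19.0 [0.60873276 0.00944934 0.10159991] [ 3.14120218e+00 -1.37647551e-03  3.61384810e-01] [-0.01649145 -0.35050013  6.27421059] [-0.06913954  0.00012243  0.00601189] 0.05181834909638411
```

The height of 0.1016 matches fully seated (0.0116 + 0.090). Releasing.

Call:
apply_moves(commands=[{"travel":[0,0,0],"twist":[0,0,0],"claw":0.085},{"travel":[0,0,0],"twist":[0,0,0],"claw":0.085},{"travel":[0,0,0],"twist":[0,0,0],"claw":0.085},{"travel":[0,0,0],"twist":[0,0,0],"claw":0.085},{"travel":[0,0,-0.03],"twist":[0,0,0],"claw":0.085},{"travel":[0,0,-0.08],"twist":[0,0,0],"claw":0.085},{"travel":[0,0,-0.12],"twist":[0,0,0],"claw":0.085},{"travel":[0,0,-0.14],"twist":[0,0,0],"claw":0.085},{"travel":[0,0,-0.14],"twist":[0,0,0],"claw":0.085}])

```text
clock: 19.9
position: [0.6093, 0.0093, 0.2438]
tool_rot: [3.141, -0.004, 0.361]
force: [-0.7, -0.3, 0.2]
grip_width: 0.0849
```

```bash
python3 - <<'E'
from h import *
f=cam('wrist'); cv2.imwrite('pics/w15.png',f['frame'])
go(.461,-.323,.20,5);go(.461,-.323,.12,4)
import pickle; g=pickle.load(open('w11.pkl','rb'))
C=cast(g,[(303,155),(346,163),(333,226),(293,221)],.046);print(C.round(4))
C=cast(g,[(316,1),(349,26),(303,87),(269,63)],.046);print(C.round(4))
E
```

```text
travel [-0.2558, 0.2589, 0.0414] twist [-0.01, -0.12, 15.72] rows>= 8.0
travel [-0.256, 0.2589, 0.1214] twist [-0.01, -0.12, 16.72] rows>= 8.0
[[ 0.5063 -0.2906  0.046 ]
 [ 0.5066 -0.3454  0.046 ]
 [ 0.4207 -0.352   0.046 ]
 [ 0.4176 -0.2983  0.046 ]]
[[ 0.6719 -0.2653  0.046 ]
 [ 0.6554 -0.3066  0.046 ]
 [ 0.584  -0.272   0.046 ]
 [ 0.6018 -0.2283  0.046 ]]
```

View pics/w15.png

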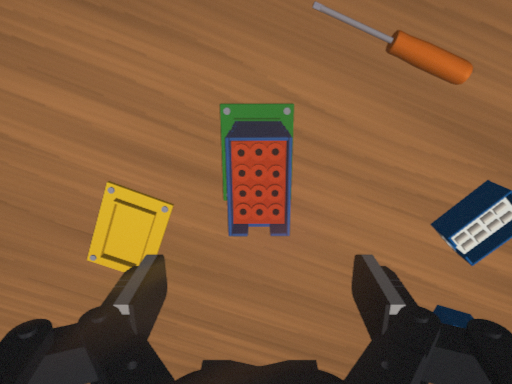

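The washers sit square on top at (259,187), so the green stack is complete. Next the feet, after a check of the can clearance.

```bash
python3 - <<'E'
from h import *
import pickle; g=pickle.load(open('w11.pkl','rb'))
print(cast(g,(470,177),.12), cast(g,(497,177),.12),cast(g,(400,152),.0))
E
```

```text
[[ 0.53051621 -0.45087454  0.12      ]] [[ 0.5357952  -0.47803575  0.12      ]] [[ 0.52711189 -0.42831777  0.        ]]
```

Call:
apply_moves(commands=[{"travel":[-0.256,0.259,0.0],"twist":[0,0,16.7],"claw":0.085},{"travel":[-0.256,0.259,0.0],"twist":[0,0,16.7],"claw":0.085},{"travel":[-0.256,0.259,0.0],"twist":[0,0,16.7],"claw":0.085},{"travel":[-0.256,0.259,0.0],"twist":[0,0,16.7],"claw":0.085},{"travel":[-0.256,0.259,0.0],"twist":[0,0,16.7],"claw":0.085},{"travel":[-0.256,0.259,0.0],"twist":[0,0,16.7],"claw":0.085},{"travel":[-0.256,0.259,0.0],"twist":[0,0,16.7],"claw":0.085},{"travel":[-0.256,0.259,0.05],"twist":[0,0,16.7],"claw":0.085},{"travel":[-0.256,0.259,0.1],"twist":[0,0,16.7],"claw":0.085},{"travel":[-0.256,0.259,0.12],"twist":[0,0,16.7],"claw":0.085}])

```text
clock: 20.95
position: [0.4577, -0.3226, 0.1161]
tool_rot: [-3.139, 0.005, 0.068]
force: [0.8, 0.7, 0.4]
grip_width: 0.085
```

Call:
apply_moves(commands=[{"travel":[0,0,0],"twist":[0,0,0],"claw":0.085},{"travel":[0,0,0],"twist":[0,0,0],"claw":0.085}])

```text
clock: 21.15
position: [0.46, -0.3235, 0.121]
tool_rot: [-3.142, 0.001, 0.07]
force: [-0.1, 0.7, 1.0]
grip_width: 0.0849
```

```bash
python3 - <<'E'
from h import *
s=bot.observe();print(s['clock'],s['position'],s['tool_rot'],s['qpos'])
f=cam('wrist'); cv2.imwrite('pics/w16.png',f['frame']);top(f)
E
```

```text
21.15 [ 0.46000357 -0.32351874  0.12096643] [-3.14156760e+00  1.01215999e-03  6.96117045e-02] [ 0.11048633  0.64866045  0.57510887  1.88292185 -0.49789484  0.75716737
 -0.53737691]
blue [258. 193.] ctr [ 0.4617 -0.324 ] yaw 2.1 ext [0.0879 0.0508]
```

View pics/w16.png

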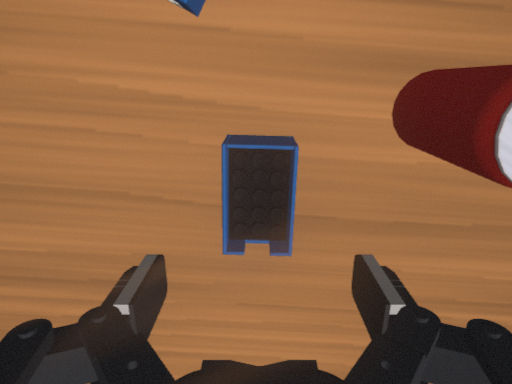

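Feet are centred at (258,200), turned about 2°, and the can (from column 393) is well clear. Descending.

Call:
apply_moves(commands=[{"travel":[-0.0015,0,0.045],"twist":[0,0,1.8],"claw":0.085},{"travel":[-0.0015,0,0.08],"twist":[0,0,1.8],"claw":0.085},{"travel":[-0.0015,0,0.1],"twist":[0,0,1.8],"claw":0.085},{"travel":[-0.0015,0,0.11],"twist":[0,0,1.8],"claw":0.085},{"travel":[-0.0015,0,0.11],"twist":[0,0,1.8],"claw":0.085},{"travel":[-0.0015,0,0.11],"twist":[0,0,1.8],"claw":0.045},{"travel":[-0.0015,0,0.11],"twist":[0,0,1.8],"claw":0.045},{"travel":[-0.0015,0,0.11],"twist":[0,0,1.8],"claw":0.045},{"travel":[-0.0015,0,0.11],"twist":[0,0,1.8],"claw":0.045},{"travel":[-0.0015,0,0.11],"twist":[0,0,1.8],"claw":0.045}])

```text
clock: 22.2
position: [0.4595, -0.3237, 0.0122]
tool_rot: [3.141, -0.002, 0.039]
force: [-1.0, 1.3, 11.5]
grip_width: 0.0516
```

```bash
python3 - <<'E'
from h import *
s=bot.observe();print(s['clock'],s['position'],s['tool_rot'],s['force'],s['grip_width'])
f=cam('wrist'); cv2.imwrite('pics/w17.png',f['frame'])
go(.4545,.1295,.22,-.9)
E
```

```text
22.2 [ 0.45953087 -0.32374147  0.01220447] [ 3.14079434e+00 -1.78333473e-03  3.86420569e-02] [-1.01873963  1.29804309 11.47165902] 0.051627060198597835
travel [0.0129, -0.4529, -0.2081] twist [0.04, -0.1, 3.12] rows>= 10.0
```

View pics/w17.png

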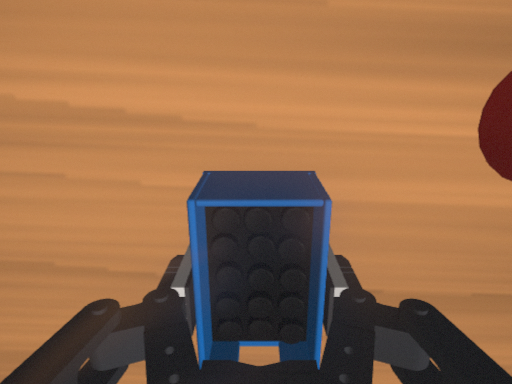

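Call:
apply_moves(commands=[{"travel":[0,0,-0.03],"twist":[0,0,0],"claw":0.045},{"travel":[0,0,-0.075],"twist":[0,0,0],"claw":0.045},{"travel":[0.006,-0.05,-0.118],"twist":[0,0,3],"claw":0.045},{"travel":[0.0128,-0.453,-0.118],"twist":[0,0,3],"claw":0.045},{"travel":[0.0128,-0.453,-0.118],"twist":[0,0,3],"claw":0.045},{"travel":[0.0128,-0.453,-0.118],"twist":[0,0,3],"claw":0.045},{"travel":[0.0128,-0.453,-0.118],"twist":[0,0,3],"claw":0.045},{"travel":[0.0128,-0.453,-0.118],"twist":[0,0,3],"claw":0.045},{"travel":[0.0128,-0.453,-0.118],"twist":[0,0,3],"claw":0.045},{"travel":[0.0128,-0.453,-0.118],"twist":[0,0,3],"claw":0.045}])

```text
clock: 23.25
position: [0.4551, 0.0665, 0.128]
tool_rot: [-3.141, -0.001, -0.014]
force: [2.3, -0.1, -1.7]
grip_width: 0.0515
```

```bash
python3 - <<'E'
from h import *
s=bot.observe();print(s['clock'],s['position'],s['tool_rot'],s['force'],s['grip_width'],s['qpos'])
go(.4545,.1295,.13,-.9)
E
```

```text
23.25 [0.45511045 0.06652796 0.1279853 ] [-3.14066110e+00 -1.01704006e-03 -1.38338232e-02] [ 2.25011951 -0.07475288 -1.68099826] 0.05152302661072031 [-0.7861275   0.52767674  0.68671296  2.14088486 -0.55493963  0.65252827
 -1.29719139]
travel [-0.0015, -0.063, -0.002] twist [-0.05, -0.06, 0.11] rows>= 2.0
```

Call:
apply_moves(commands=[{"travel":[0,-0.045,0],"twist":[0,0,0],"claw":0.045},{"travel":[0,-0.045,0],"twist":[0,0,0],"claw":0.045},{"travel":[0,-0.045,0],"twist":[0,0,0],"claw":0.045},{"travel":[0,-0.045,0],"twist":[0,0,0],"claw":0.045},{"travel":[0,-0.045,0],"twist":[0,0,0],"claw":0.045}])

```text
clock: 23.75
position: [0.4561, 0.1081, 0.1275]
tool_rot: [-3.141, -0.0, -0.016]
force: [-0.5, -0.9, -1.2]
grip_width: 0.0514
```

```bash
python3 - <<'E'
from h import *
s=bot.observe();print(s['clock'],s['position'],s['tool_rot'],s['force'],s['grip_width'])
go(.4545,.1295,.13,-.9)
f=cam('wrist'); cv2.imwrite('pics/w18.png',f['frame'])
import pickle; pickle.dump(f,open('w18.pkl','wb'))
im=f['frame'][90:210,180:340]; cv2.imwrite('pics/z18.png',cv2.resize(im,None,fx=5,fy=5,interpolation=cv2.INTER_CUBIC))
E
```

```text
23.75 [0.45611634 0.10814427 0.12747385] [-3.14145817e+00 -2.73976681e-04 -1.59088929e-02] [-0.53382687 -0.8545962  -1.16792802] 0.0513730081387454
travel [-0.002, -0.0213, -0.0025] twist [-0.01, -0.02, -0.01] rows>= 1.0
```

View pics/w18.png

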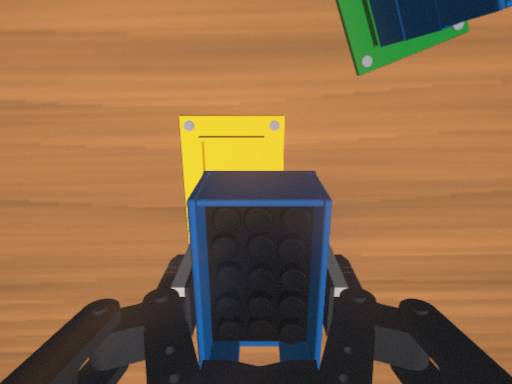

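View pics/z18.png

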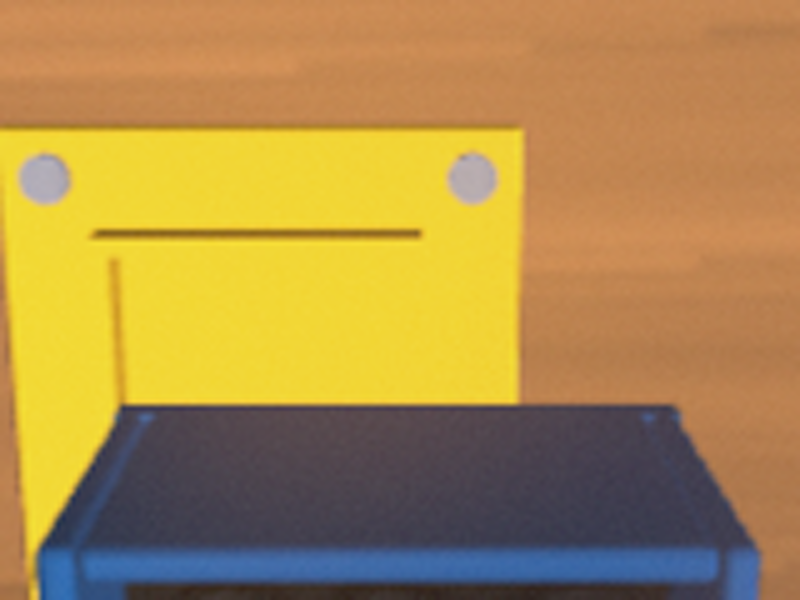

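```bash
python3 - <<'E'
from h import *
import pickle
f=pickle.load(open('w18.pkl','rb'));T=toolT()
for p,z in [((180,116),.006),((284.5,116),.006),((188.5,200),T[2,3]+.0344),((331.5,200),T[2,3]+.0344)]:
    q=cast(f,p,z)[0]; print(p,(T[:3,:3].T@(q-T[:3,3])).round(4))
E
```

```text
(180, 116) [ 0.0561 -0.0608  0.1214]
(284.5, 116) [0.0561 0.0214 0.1214]
(188.5, 200) [ 0.0427 -0.0233 -0.0344]
(331.5, 200) [ 0.0427  0.0265 -0.0344]
```

Feet need to shift by (-2.6, -21.3) mm in the tool frame, matching the pose-based figure of (-2.0, -21.3). Shifting, then lowering.

Call:
apply_moves(commands=[{"travel":[-0.0025,-0.0213,0.02],"twist":[0,0,0],"claw":0.045},{"travel":[-0.0025,-0.0213,0.05],"twist":[0,0,0],"claw":0.045},{"travel":[-0.0025,-0.0213,0.075],"twist":[0,0,0],"claw":0.045},{"travel":[-0.0025,-0.0213,0.088],"twist":[0,0,0],"claw":0.045},{"travel":[-0.0025,-0.0213,0.095],"twist":[0,0,0],"claw":0.045},{"travel":[-0.0025,-0.0213,0.1],"twist":[0,0,0],"claw":0.045},{"travel":[-0.0025,-0.0213,0.103],"twist":[0,0,0],"claw":0.045},{"travel":[-0.0025,-0.0213,0.106],"twist":[0,0,0],"claw":0.045},{"travel":[-0.0025,-0.0213,0.106],"twist":[0,0,0],"claw":0.045},{"travel":[-0.0025,-0.0213,0.106],"twist":[0,0,0],"claw":0.045}])

```text
clock: 24.8
position: [0.4542, 0.1307, 0.0218]
tool_rot: [-3.141, -0.001, -0.014]
force: [-1.2, -1.7, 6.3]
grip_width: 0.0516
```

```bash
python3 - <<'E'
from h import *
s=bot.observe();print(s['clock'],s['position'],s['tool_rot'],s['force'],s['moment'],s['grip_width'])
E
```

```text
24.8 [0.45421701 0.13068312 0.02176637] [-3.14114521e+00 -1.10305891e-03 -1.39576738e-02] [-1.15226832 -1.68118971  6.29746829] [-0.13951378  0.11522947  0.0148984 ] 0.05162503390399995
```

Seated: z is 0.0218 against 0.0222 expected. Releasing and lifting.

Call:
apply_moves(commands=[{"travel":[0,0,0],"twist":[0,0,0],"claw":0.085},{"travel":[0,0,0],"twist":[0,0,0],"claw":0.085},{"travel":[0,0,0],"twist":[0,0,0],"claw":0.085},{"travel":[0,0,0],"twist":[0,0,0],"claw":0.085},{"travel":[0,0,-0.03],"twist":[0,0,0],"claw":0.085},{"travel":[0,0,-0.08],"twist":[0,0,0],"claw":0.085},{"travel":[0,0,-0.13],"twist":[0,0,0],"claw":0.085},{"travel":[0,0,-0.18],"twist":[0,0,0],"claw":0.085},{"travel":[0,0,-0.21],"twist":[0,0,0],"claw":0.085},{"travel":[0,0,-0.21],"twist":[0,0,0],"claw":0.085}])

```text
clock: 25.8
position: [0.4551, 0.1312, 0.2345]
tool_rot: [-3.138, -0.004, -0.013]
force: [-0.5, 0.5, -0.7]
grip_width: 0.0854
```

```bash
python3 - <<'E'
from h import *
f=cam('wrist'); cv2.imwrite('pics/w19.png',f['frame']);top(f)
go(.628,-.268,.232,-25); go(.628,-.268,.12,-25); print(bot.observe()['qpos'])
E
```

```text
blue [260. 163.] ctr [0.4525 0.1294] yaw -0.8 ext [0.0844 0.0519]
yellow [261. 150.] ctr [0.4561 0.129 ] yaw -0.8 ext [0.1145 0.0835]
travel [0.1789, 0.397, 0.0001] twist [-0.16, -0.1, 24.26] rows>= 9.0
travel [0.1786, 0.3973, 0.1121] twist [-0.16, -0.1, 24.26] rows>= 9.0
[-1.08097772  0.39417531  0.88454181  2.0173638  -0.3905229   0.90202336
 -1.57055537]
```

View pics/w19.png

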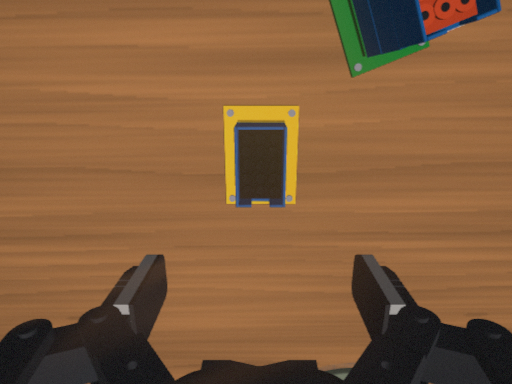

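Feet are seated on yellow at (260,163). Now the plugs.

Call:
apply_moves(commands=[{"travel":[0.179,0.397,0],"twist":[0,0,25],"claw":0.085},{"travel":[0.179,0.397,0],"twist":[0,0,25],"claw":0.085},{"travel":[0.179,0.397,0],"twist":[0,0,25],"claw":0.085},{"travel":[0.179,0.397,0],"twist":[0,0,25],"claw":0.085},{"travel":[0.179,0.397,0],"twist":[0,0,25],"claw":0.085},{"travel":[0.179,0.397,0],"twist":[0,0,25],"claw":0.085},{"travel":[0.179,0.397,0],"twist":[0,0,25],"claw":0.085},{"travel":[0.179,0.397,0],"twist":[0,0,25],"claw":0.085},{"travel":[0.179,0.397,0.04],"twist":[0,0,25],"claw":0.085},{"travel":[0.179,0.397,0.08],"twist":[0,0,25],"claw":0.085}])

```text
clock: 26.85
position: [0.627, -0.2741, 0.1492]
tool_rot: [3.14, -0.001, -0.455]
force: [0.9, 0.1, -1.5]
grip_width: 0.085
```

```bash
python3 - <<'E'
from h import *
s=bot.observe();print(s['clock'],s['position'],s['tool_rot'],s['qpos'])
go(.628,-.268,.12,-25)
E
```

```text
26.85 [ 0.62696511 -0.2740971   0.14919757] [ 3.14011214e+00 -1.39523627e-03 -4.54852094e-01] [-0.10728795  0.84341483  0.76270849  1.52730026 -0.64267317  1.0331077
 -1.20157158]
travel [-0.0018, -0.006, 0.0292] twist [0.09, -0.08, -1.06] rows>= 1.0
```

Call:
apply_moves(commands=[{"travel":[0,0,0.032],"twist":[0,0,0],"claw":0.085},{"travel":[0,0,0.032],"twist":[0,0,0],"claw":0.085},{"travel":[0,0,0.032],"twist":[0,0,0],"claw":0.085},{"travel":[0,0,0.032],"twist":[0,0,0],"claw":0.085}])

```text
clock: 27.25
position: [0.6279, -0.2691, 0.1209]
tool_rot: [-3.142, -0.002, -0.45]
force: [0.2, -0.4, 0.8]
grip_width: 0.0852
```

```bash
python3 - <<'E'
from h import *
s=bot.observe();print(s['clock'],s['position'],s['tool_rot'])
f=cam('wrist'); cv2.imwrite('pics/w20.png',f['frame']);top(f)
E
```

```text
27.25 [ 0.62787765 -0.26913456  0.12094121] [-3.14150124e+00 -1.93613278e-03 -4.50041173e-01]
blue [252. 188.] ctr [ 0.6324 -0.268 ] yaw -24.9 ext [0.0877 0.0506]
```

View pics/w20.png

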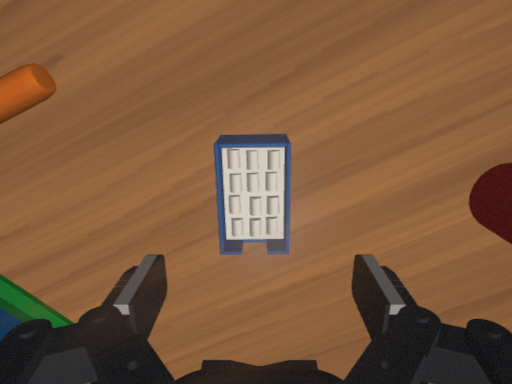

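Plugs are at (253,195), about 3.5 mm to the tool's -y. Correcting and descending.

Call:
apply_moves(commands=[{"travel":[-0.0005,-0.0035,0.045],"twist":[0,0,-0.9],"claw":0.085},{"travel":[-0.0005,-0.0035,0.08],"twist":[0,0,-0.9],"claw":0.085},{"travel":[-0.0005,-0.0035,0.1],"twist":[0,0,-0.9],"claw":0.085},{"travel":[-0.0005,-0.0035,0.11],"twist":[0,0,-0.9],"claw":0.085},{"travel":[-0.0005,-0.0035,0.11],"twist":[0,0,-0.9],"claw":0.085},{"travel":[-0.0005,-0.0035,0.11],"twist":[0,0,-0.9],"claw":0.045},{"travel":[-0.0005,-0.0035,0.11],"twist":[0,0,-0.9],"claw":0.045},{"travel":[-0.0005,-0.0035,0.11],"twist":[0,0,-0.9],"claw":0.045},{"travel":[-0.0005,-0.0035,0.11],"twist":[0,0,-0.9],"claw":0.045},{"travel":[-0.0005,-0.0035,0.11],"twist":[0,0,-0.9],"claw":0.045}])

```text
clock: 28.3
position: [0.6291, -0.2657, 0.0107]
tool_rot: [-3.141, -0.002, -0.434]
force: [-1.1, 1.2, 8.5]
grip_width: 0.052
```

```bash
python3 - <<'E'
from h import *
s=bot.observe();print(s['clock'],s['position'],s['tool_rot'],s['force'],s['grip_width'])
f=cam('wrist'); cv2.imwrite('pics/w21.png',f['frame'])
go(.4542,.1307,.20,-.8)
E
```

```text
28.3 [ 0.62906101 -0.26571444  0.01073489] [-3.14132815e+00 -1.87922621e-03 -4.34329395e-01] [-1.10434328  1.23686424  8.47160681] 0.052001605899435054
travel [-0.3251, -0.2861, -0.1898] twist [0.01, -0.11, -24.09] rows>= 10.0
```

View pics/w21.png

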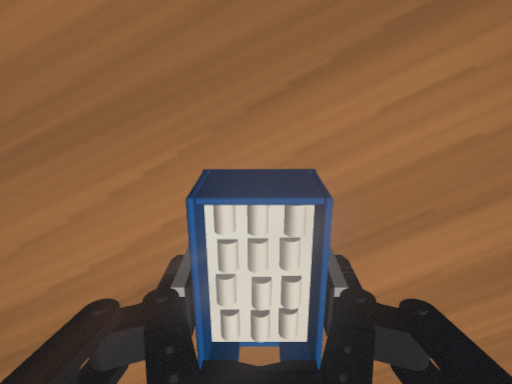

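Plugs are gripped squarely. Lifting to 0.20 so the bin clears the green stack, then transferring.

Call:
apply_moves(commands=[{"travel":[0,0,-0.03],"twist":[0,0,0],"claw":0.045},{"travel":[0,0,-0.08],"twist":[0,0,0],"claw":0.045},{"travel":[0,0,-0.13],"twist":[0,0,0],"claw":0.045},{"travel":[0,0,-0.18],"twist":[0,0,0],"claw":0.045},{"travel":[-0.03,-0.026,-0.2],"twist":[0,0,0],"claw":0.045},{"travel":[-0.325,-0.286,-0.2],"twist":[0,0,-24.1],"claw":0.045},{"travel":[-0.325,-0.286,-0.2],"twist":[0,0,-24.1],"claw":0.045},{"travel":[-0.325,-0.286,-0.2],"twist":[0,0,-24.1],"claw":0.045},{"travel":[-0.325,-0.286,-0.2],"twist":[0,0,-24.1],"claw":0.045},{"travel":[-0.325,-0.286,-0.2],"twist":[0,0,-24.1],"claw":0.045}])

```text
clock: 29.35
position: [0.5105, 0.0012, 0.2099]
tool_rot: [-3.14, -0.001, -0.014]
force: [1.9, 1.2, -1.5]
grip_width: 0.0516
```

```bash
python3 - <<'E'
from h import *
s=bot.observe();print(s['clock'],s['position'],s['tool_rot'],s['grip_width'],s['qpos'])
go(.4542,.1307,.21,-.8)
E
```

```text
29.35 [0.51046937 0.00121887 0.20990422] [-3.14040112e+00 -1.02296318e-03 -1.38776970e-02] 0.051622157877856366 [-0.70104438  0.48319032  0.80170011  1.9497708  -0.44513565  0.89145484
 -1.25388735]
travel [-0.0581, -0.1287, -0.0] twist [-0.07, -0.06, 0.0] rows>= 3.0
```

Call:
apply_moves(commands=[{"travel":[-0.05,-0.111,0],"twist":[0,0,0],"claw":0.045},{"travel":[-0.05,-0.111,0],"twist":[0,0,0],"claw":0.045},{"travel":[-0.05,-0.111,0],"twist":[0,0,0],"claw":0.045},{"travel":[-0.05,-0.111,0.03],"twist":[0,0,0],"claw":0.045},{"travel":[-0.05,-0.111,0.06],"twist":[0,0,0],"claw":0.045},{"travel":[-0.05,-0.111,0.06],"twist":[0,0,0],"claw":0.045},{"travel":[-0.05,-0.111,0.06],"twist":[0,0,0],"claw":0.045},{"travel":[-0.05,-0.111,0.06],"twist":[0,0,0],"claw":0.045}])

```text
clock: 30.15
position: [0.4638, 0.1112, 0.1507]
tool_rot: [-3.141, -0.002, -0.015]
force: [-0.7, 0.3, -1.5]
grip_width: 0.0519
```

```bash
python3 - <<'E'
from h import *
s=bot.observe();print(s['clock'],s['position'],s['tool_rot'],s['force'],s['grip_width'])
go(.4542,.1307,.061,-.8)
f=cam('wrist'); cv2.imwrite('pics/w22.png',f['frame'])
import pickle; pickle.dump(f,open('w22.pkl','wb'))
im=f['frame'][90:210,180:340]; cv2.imwrite('pics/z22.png',cv2.resize(im,None,fx=5,fy=5,interpolation=cv2.INTER_CUBIC))
E
```

```text
30.15 [0.46383049 0.1111682  0.15066253] [-3.14078031e+00 -1.65082596e-03 -1.46198588e-02] [-0.65851763  0.26224878 -1.47106461] 0.05187298762056121
travel [-0.0101, -0.0193, 0.0897] twist [-0.05, -0.09, -0.04] rows>= 2.0
```

View pics/z22.png

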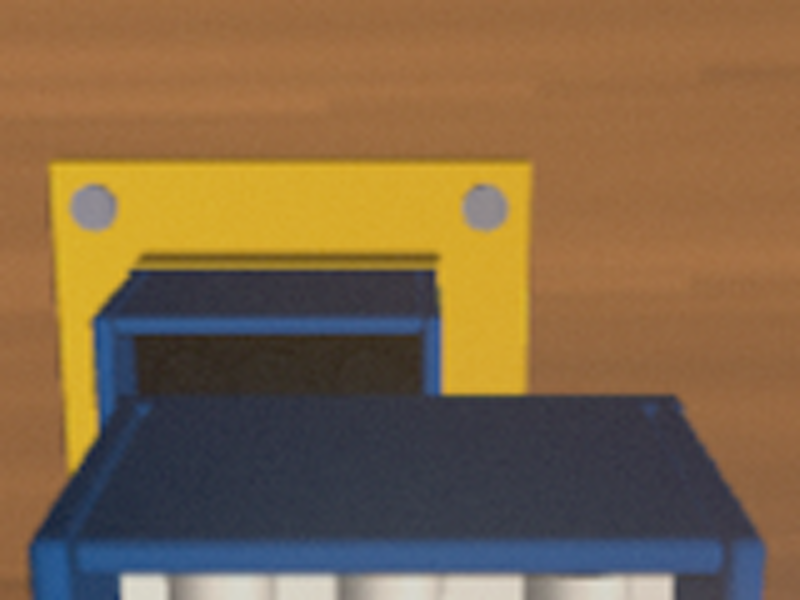

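The feet bin's far rim edge is at row 153, columns 199 to 268. I'll compute the offset from it.

```bash
python3 - <<'E'
from h import *
import pickle
f=pickle.load(open('w22.pkl','rb'));T=toolT()
for p,z in [((199,153),.056),((268,153),.056),((187,198),T[2,3]+.0352),((332.5,198),T[2,3]+.0352)]:
    q=cast(f,p,z)[0]; print(p,(T[:3,:3].T@(q-T[:3,3])).round(4))
print(bot.observe()['position'])
E
```

```text
(199, 153) [ 0.0322 -0.0425  0.0947]
(268, 153) [0.0322 0.008  0.0946]
(187, 198) [ 0.0437 -0.0236 -0.0351]
(332.5, 198) [ 0.0437  0.0267 -0.0352]
[0.46379301 0.11131227 0.15057679]
```

Vision gives (-11.5, -18.8) mm and the poses give (-10.1, -19.3) mm. I'll use (-10.5, -19).

Call:
apply_moves(commands=[{"travel":[-0.0105,-0.019,0.01],"twist":[0,0,0],"claw":0.045},{"travel":[-0.0105,-0.019,0.03],"twist":[0,0,0],"claw":0.045},{"travel":[-0.0105,-0.019,0.055],"twist":[0,0,0],"claw":0.045},{"travel":[-0.0105,-0.019,0.07],"twist":[0,0,0],"claw":0.045},{"travel":[-0.0105,-0.019,0.079],"twist":[0,0,0],"claw":0.045},{"travel":[-0.0105,-0.019,0.084],"twist":[0,0,0],"claw":0.045},{"travel":[-0.0105,-0.019,0.088],"twist":[0,0,0],"claw":0.045},{"travel":[-0.0105,-0.019,0.0905],"twist":[0,0,0],"claw":0.045},{"travel":[-0.0105,-0.019,0.0905],"twist":[0,0,0],"claw":0.045},{"travel":[-0.0105,-0.019,0.0905],"twist":[0,0,0],"claw":0.045}])

```text
clock: 31.2
position: [0.4535, 0.1307, 0.0599]
tool_rot: [-3.14, -0.002, -0.014]
force: [-3.7, -2.0, 18.7]
grip_width: 0.0517
```

```bash
python3 - <<'E'
from h import *
s=bot.observe();print(s['clock'],s['position'],s['tool_rot'],s['force'],s['moment'],s['grip_width'])
E
```

```text
31.2 [0.45352458 0.13069749 0.05990833] [-3.14026922e+00 -1.58775477e-03 -1.40204136e-02] [-3.73347259 -2.01819537 18.6721402 ] [-0.13793005  0.74781219  0.07894484] 0.051739436936588924
```

It is down at the seated height (0.0607 expected) and pressing lightly. I'll ease up 1 mm, then release and lift.

Call:
apply_moves(commands=[{"travel":[0,0,-0.001],"twist":[0,0,0],"claw":0.045},{"travel":[0,0,-0.001],"twist":[0,0,0],"claw":0.085},{"travel":[0,0,-0.001],"twist":[0,0,0],"claw":0.085},{"travel":[0,0,-0.001],"twist":[0,0,0],"claw":0.085},{"travel":[0,0,-0.001],"twist":[0,0,0],"claw":0.085},{"travel":[0,0,-0.03],"twist":[0,0,0],"claw":0.085},{"travel":[0,0,-0.08],"twist":[0,0,0],"claw":0.085},{"travel":[0,0,-0.13],"twist":[0,0,0],"claw":0.085},{"travel":[0,0,-0.17],"twist":[0,0,0],"claw":0.085},{"travel":[0,0,-0.17],"twist":[0,0,0],"claw":0.085}])

```text
clock: 32.2
position: [0.4546, 0.1309, 0.2327]
tool_rot: [-3.138, -0.005, -0.014]
force: [0.0, 0.7, -1.4]
grip_width: 0.0849
```

```bash
python3 - <<'E'
from h import *
f=cam('wrist'); cv2.imwrite('pics/w23.png',f['frame'])
f=cam('side'); cv2.imwrite('pics/s23.png',cv2.resize(f['frame'][90:290,180:380],None,fx=3,fy=3,interpolation=cv2.INTER_CUBIC))
f=cam('scene'); cv2.imwrite('pics/c23.png',f['frame'])
E
```

```text
(no output)
```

View pics/w23.png

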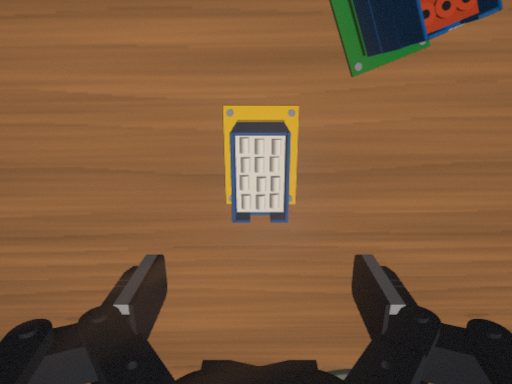

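View pics/s23.png

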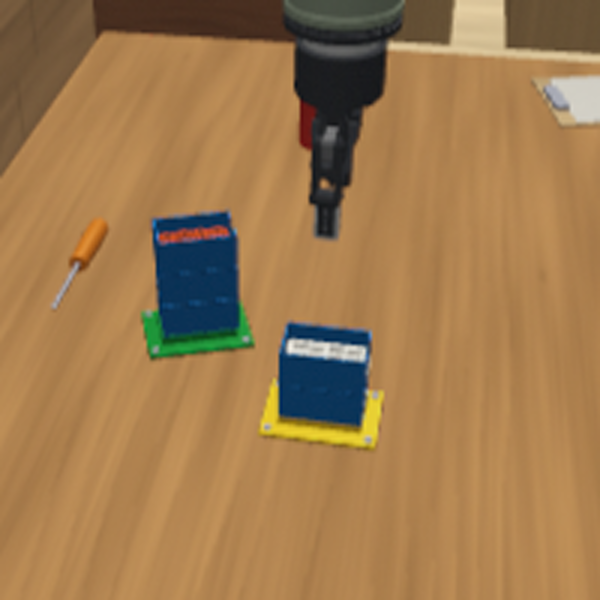

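View pics/c23.png

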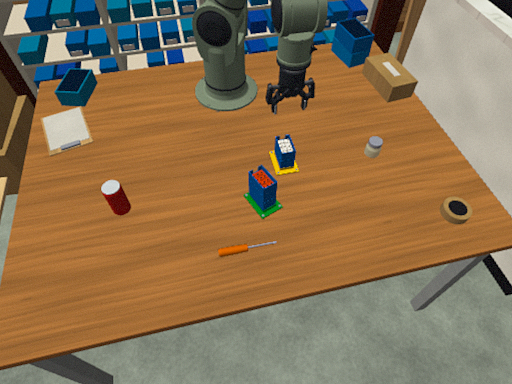

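Both stacks stand upright with closed joints: green at (263,190) and yellow at (285,155) in the scene view. The can (116,197), jar (374,147) and screwdriver (247,249) are at their starting pixels, and the gripper is clear. Handing in.

```bash
python3 -c "
from workcell import bot
print(bot.observe()['clock'],bot.job_done())"
```

```text
the job is handed in; nothing more can be done
32.35 None
```

Both stacks are built and the job was handed in at about 32 s. The green carrier holds bolts, then nuts, then washers on top. The yellow carrier holds feet with plugs on top.

- **Seating:** every bin came down within 1 mm of its fully seated height. At the last one, the plugs, the wrist force was 18.7 N; it read 6.3 N or less at the other four.
- **Final pictures:** the side, scene and wrist views show both stacks upright and square, with no gaps at the joints. I judged the joints by eye in those pictures and did not measure the bin heights separately.
- **Bystanders:** the oil can, jar and screwdriver are where they started, and the gripper is clear of everything.
- **Refused call and disagreements:** one early move call was refused because its rows lacked the claw value, and nothing moved. Camera and arm-pose estimates differed by 1–3 mm, within the ±5 mm play, and I corrected for this before lowering each bin.

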